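Slide the sample pellets one by one into the feeder's lane

ROBOT

A 6-joint arm with a two-finger parallel gripper is mounted at the origin on the work surface. World frame = base frame: x ahead of the robot, y to its left, z up, the work surface at z = 0. Lengths are in m, angles in rad, forces in N, time in s.
With the tool pointing down it reaches from about 0.35 to 0.975 m from the base axis. Payload 4.9 kg.
Tool frame: the origin (TCP) lies at the very end of the fingers, on their centre line; the grasp point (between the pads) lies 19 mm behind it; x points along the fingers, z is the direction in which the jaws open and shut, and the axes are right-handed (so a half turn about x gives the same grasp; the last joint's range is limited). The gripper opens to 85 mm and grips with 20 to 120 N. Pads are 22 mm wide; open, the fingers measure 114 mm over their backs; the gripper's body (76 mm by 85 mm) begins 54 mm behind the grasp point. The pads swing forward as they close: fully open they stand 13 mm farther back than shut.
Start: joints at [0.994, 0.053, 1.613, -0, 1.476, -0.119], TCP at [0.276, 0.561, 0.231] pointing down, gripper open.
Joint ranges: [-3.01, 3.01], [-1.01, 2.22], [0.06, 2.58], [-1.02, 4.17], [0.09, 2.62], [-3.14, 3.14]. Speed limits (rad/s): [2.57, 2.57, 3.14, 3.14, 3.14, 3.14].

INTERFACE

Orientations are given as a unit quaternion [w, x, y, z].
In Python, from plant import manip, vision, job gives the robot as it stands.
- The arm moves only by the tool servo_tool, never from a script. Its arguments are lists of equal length, an entry for each row: "twist": the turn, a rotation vector about the world's x, y, z in rad, a list of three; "xyz": the shift along the world's x, y, z in cm, a list of three; "fingers": the opening, from 0 (shut) to 1 (fully open). In form: {"twist": [[wx, wy, wz], ...], "xyz": [[x, y, z], ...], "fingers": [fingers, ...]}. A call has 1 to 8 rows; each row shifts and turns the commanded pose from where the row before left it; what a row does not reach is not made up. A row lasts 1/8 s, in which the tool goes at most 62.5 mm and 10.7 degrees, less where a joint would pass 70% of its speed; a pose out of reach is approached as far as the arm can. A call with a gripper value outside its range is refused whole. The fingers move at their own pace and stop on an object; the grip force is fixed at half the most. Time passes only in rows, so rows that do not move let the fingers close. It gives the time, the measured TCP pose, the force and the opening at its end, in the units of the state.
- manip.state(): the state, without advancing time (a new reading comes with each control period).
- vision.grab_frame(name): name is "scene" or "top"; returns the picture (400x640x3 uint8, red, green, blue); there is no depth.
- vision.get_calibration(name): a dict with "camera_matrix" (3x3 intrinsics, pixels), "k1" (the pictures are not rectified: a ray, as slopes to the right and down, at radius r is drawn at 1 + k1 r^2 times it, then the intrinsics apply), "origin" and "orientation" of the camera in the world. Camera axes: x right, y up, looking along -z (the intrinsics and any distortion apply to the point x, -y, -z); pixel columns grow to the right and rows downward; lengths in m; the calibration is good to about 2 mm. A picture is of the moment at which its call begins. get_calibration takes no time and is no camera call.
- job.job_done(): hands the job in, once; it reports no verdict.
Trained networks look in the newest picture that a camera, given by its name, has taken for a name from the list of things; names that differ only in an ending like _2 or _b are one class to them, and where a whole thing is asked for, a point or a joint stands for the part that bears it (a point fixed in the world has none). Each returns a list of dicts, best first, with "score" (0 to 1); they miss things now and then, are a little off and sometimes report something else, mostly with a low value. They report only what shows in the picture. A call takes as long as a camera call. They do not tell look-alikes from the thing itself.
- vision.spot_in(camera, label): "extent" ([centre column, centre row, width, height] in pixels, round what is visible of it).
The state is a dict: "time": time; "joint_pos": joint angles; "joint_vel": joint speeds; "joint_efforts": joint torques, N m; "tool_pos": TCP position; "tool_rot": TCP orientation; "contact_force": force on the tool from outside, world axes, zero at the start; "ft_torque": the same for the moment, N m; "gripper_width": opening from 0.0 (shut) to 1.0 (fully open).
Only numpy, scipy, OpenCV 4.12 (cv2) and the standard library are available. Lean on these libraries where they do the work, as an engineer would, in place of code of your own. Each camera call takes 0.05 s, during which the arm holds its last target.

TASK

Slide the three steel-ringed pellets lying on the sample feeder's white deck through the gate between its rails, one at a time, until all three lie flat and wholly inside the lane, each fully through the gate before the next one enters it. Push them gently along the deck with the fingertips: never pick up, tip or squeeze a pellet, and leave the die, the beaker and the jar where they stand. Finish with the hand clear of everything.

Things in the scene. Friction and masses are not known exactly. Their poses are not given: they have to be found in the camera images.
- feed_tray: Sample feeder fixed to the bench. Origin: middle of the gate line, at bench level; +y runs along the lane's centre line into the lane, x across, z up. Flat white deck, its top 10 mm above the bench, 230 mm wide (x -115 to 115 mm), from its back edge at y = -217 mm to y = -1 mm; its back and side edges have no rim. Dark metal rails, 10 mm thick, rise 12 mm over the deck.
- gate (a point): Middle of the gate, on the deck's top (axes as the feeder's). From y = -92 mm, x = 105 mm either side, two straight rails on the deck converge to the gate at y = 0: 44 mm free between rounded noses of 5 mm radius.
- lane_end (a point): Deck level at the middle of the lane's end stop, 168 mm past the gate. The lane is straight, 44 mm wide, open on top, and holds four pellets in file, so each pellet may push the earlier ones along. Clamp screws on its rails, 27 mm either side, 40 and 135 mm past the gate, stand 13 mm over the rails.
- pellet_a: Pressed-powder sample pellet: a flat disc, 40 mm diameter and 9 mm thick, a bright steel ring with a dark grey powder face (about 45 g). It lies flat on the feeder's deck. Origin: centre of its underside; z up. All three are alike.
- pellet_b: Pressed-powder sample pellet: a flat disc, 40 mm diameter and 9 mm thick, a bright steel ring with a dark grey powder face (about 45 g). It lies flat on the feeder's deck. Origin: centre of its underside; z up. All three are alike.
- pellet_c: Pressed-powder sample pellet: a flat disc, 40 mm diameter and 9 mm thick, a bright steel ring with a dark grey powder face (about 45 g). It lies flat on the feeder's deck. Origin: centre of its underside; z up. All three are alike.
- pellet_die: Bystander: steel pressing die, 72 mm diameter, 76 mm high (0.9 kg), a stepped cylinder with a plunger on top, standing on the bench. Origin: centre of its underside.
- beaker: Bystander: empty glass beaker, 52 mm diameter, 68 mm high, standing on the bench. Origin: centre of its underside.
- sample_jar: Bystander: white jar with a lid, 48 mm diameter, 62 mm high, standing on the bench. Origin: centre of its underside.
Mind the look-alikes: they are no part of the job. What is shaped like the pellet_a but purple is not meant. Leave any yellow look-alike of the pellet_c alone.

How it is judged:
At the end, for the whole second after the job is handed in: All three pellets lie flat (within 0.1 rad), at rest on the deck (within 3 mm) inside the lane: centres at least 18 mm past the gate line and within 6 mm of the lane's centre line. Die, beaker and jar are within 20 mm of where they stood (y of pellet_a in the frame of feed_tray between 0.018 and 0.152 m and x of pellet_a in the frame of feed_tray between -0.006 and 0.006 m and z of pellet_a in the frame of feed_tray between 0.007 and 0.013 m and angle between each of pellet_a, pellet_b, pellet_c's own z axis and vertical below 0.1 rad and linear speed of each of pellet_a, pellet_b, pellet_c below 0.01 m/s and y of pellet_b in the frame of feed_tray between 0.018 and 0.152 m and x of pellet_b in the frame of feed_tray between -0.006 and 0.006 m and z of pellet_b in the frame of feed_tray between 0.007 and 0.013 m and y of pellet_c in the frame of feed_tray between 0.018 and 0.152 m and x of pellet_c in the frame of feed_tray between -0.006 and 0.006 m and z of pellet_c in the frame of feed_tray between 0.007 and 0.013 m and distance of each of pellet_die, beaker, sample_jar from where it was at the start of the episode below 0.02 m); the robot touches nothing.
It fails at once if two pellets in the gate at once (both centres between 22 mm before and 20 mm past the gate line) ((y of pellet_a in the frame of feed_tray between -0.022 and 0.02 m and y of pellet_b in the frame of feed_tray between -0.022 and 0.02 m) or (y of pellet_b in the frame of feed_tray between -0.022 and 0.02 m and y of pellet_c in the frame of feed_tray between -0.022 and 0.02 m) or (y of pellet_a in the frame of feed_tray between -0.022 and 0.02 m and y of pellet_c in the frame of feed_tray between -0.022 and 0.02 m)).
It fails at once if a pellet lifted or tipped (underside centre more than 8 mm above the deck, or tilted over 0.35 rad) (z of any of pellet_a, pellet_b, pellet_c in the frame of feed_tray above 0.018 m or angle between any of pellet_a, pellet_b, pellet_c's own z axis and vertical above 0.35 rad).
It fails at once if a pellet squeezed or pressed by the fingers with more than 20 N (contact force between the fingers and pellet_a above 20 N or contact force between the fingers and pellet_b above 20 N or contact force between the fingers and pellet_c above 20 N).
It fails at once if the die, beaker or jar shifted more than 20 mm (distance of any of pellet_die, beaker, sample_jar from where it was at the start of the episode above 0.02 m).
It also fails if it takes over 70 s, if anything falls off the work surface, if the arm or the gripper's body presses on something with over 40 N, if the wrist force passes 120 N, or if a joint passes its speed limit or range.

## Working session

There is one attempt and no reset: what is moved stays moved. The work goes in short steps, Python scripts to look and compute and a tool call to move; the robot and the scene stay as the last step left them, time stands still between calls to the robot, and variables do not carry over. Pictures are saved under pics/ and viewed, and the job is handed in when it is done.

Besides the shell and the picture viewer there is one more tool, called after "Request:" as name(argument=value, ...) on one line, values as JSON. servo_tool: Moves the arm, as the interface text tells. Its arguments: {"type":"object","properties":{"twist":{"type":"array","items":{"type":"array","items":{"type":"number"}}},"xyz":{"type":"array","items":{"type":"array","items":{"type":"number"}}},"fingers":{"type":"array","items":{"type":"number"}}},"required":["twist","xyz","fingers"]}

```bash
mkdir -p pics; ls
python3 - <<'E'
from plant import manip, vision, job
import cv2
for n in ("scene","top"):
    im=vision.grab_frame(n); cv2.imwrite(f"pics/{n}0.png",im[:,:,::-1])
    c=vision.get_calibration(n); print(n,c)
    for l in ("pellet_a","feed_tray","pellet_die","beaker","sample_jar"):
        print(l,[(round(d["score"],2),[round(float(v)) for v in d["extent"]]) for d in vision.spot_in(n,l)])
s=manip.state(); print(s)
E
```

```text
pics
scene {'camera_matrix': array([[470.61718479,   0.        , 317.72280734],
       [  0.        , 470.61718479, 196.83541528],
       [  0.        ,   0.        ,   1.        ]]), 'k1': -0.038626128048776014, 'origin': array([ 1.00503156, -0.50484227,  1.02126525]), 'orientation': array([0.89293608, 0.27639222, 0.10624693, 0.33909304])}
pellet_a [(0.72, [237, 292, 17, 14]), (0.71, [283, 241, 12, 18]), (0.66, [265, 233, 13, 19]), (0.51, [230, 200, 16, 12]), (0.48, [349, 282, 10, 16])]
feed_tray [(0.82, [294, 225, 135, 139])]
pellet_die [(0.69, [176, 284, 36, 34])]
beaker [(0.64, [212, 334, 28, 28])]
sample_jar [(0.9, [392, 90, 15, 21]), (0.48, [292, 224, 135, 139])]
top {'camera_matrix': array([[376.48584085,   0.        , 327.87088017],
       [  0.        , 376.48584085, 197.50969267],
       [  0.        ,   0.        ,   1.        ]]), 'k1': -0.07310548538628986, 'origin': array([0.47412904, 0.01684142, 1.10914195]), 'orientation': array([ 0.70633294,  0.02132965, -0.04362475, -0.70621222])}
pellet_a [(0.62, [376, 178, 20, 11]), (0.6, [373, 199, 15, 7]), (0.58, [374, 219, 16, 
[... 197 characters left out ...]
[165, 239, 27, 14])]
{'time': 0.6, 'joint_pos': array([ 9.94010271e-01,  5.26901307e-02,  1.61286658e+00,  1.24794095e-05,
        1.47597297e+00, -1.19029120e-01]), 'joint_vel': array([ 0.00197255, -0.00130109,  0.00105376,  0.0002069 ,  0.00066671,
        0.0010204 ]), 'joint_efforts': array([-2.77755098e-04, -3.93409038e+01, -3.70229459e+01, -1.91556160e-04,
        6.42943487e-04, -1.08194396e-05]), 'tool_pos': array([0.27622544, 0.56065046, 0.23132969]), 'tool_rot': array([ 0.60042195, -0.37350428,  0.60038534,  0.3735311 ]), 'contact_force': array([-0.80746921,  0.49161127,  0.75068877]), 'ft_torque': array([ 0.04554496, -0.01695198, -0.0296676 ]), 'gripper_width': 1.0020308012675732}
```

Run:
```python
import cv2
a=cv2.imread("pics/top0.png"); cv2.imwrite("pics/top0c.png",cv2.resize(a[130:270,240:440],None,fx=4,fy=4,interpolation=cv2.INTER_CUBIC))
a=cv2.imread("pics/scene0.png"); cv2.imwrite("pics/scene0c.png",cv2.resize(a[150:320,200:400],None,fx=3.5,fy=3.5,interpolation=cv2.INTER_CUBIC))
```

```text
(no output)
```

View pics/top0.png

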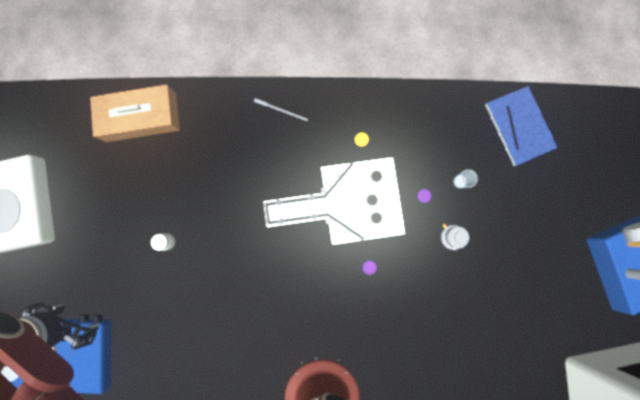

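View pics/top0c.png

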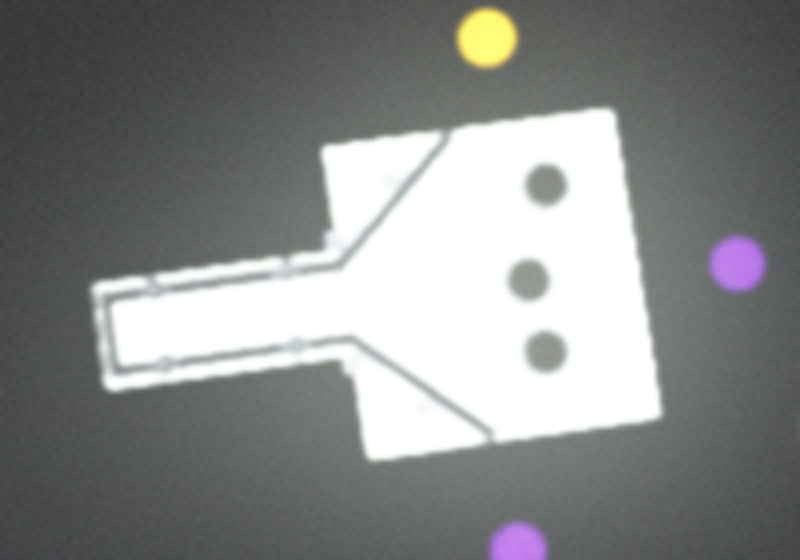

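View pics/scene0c.png

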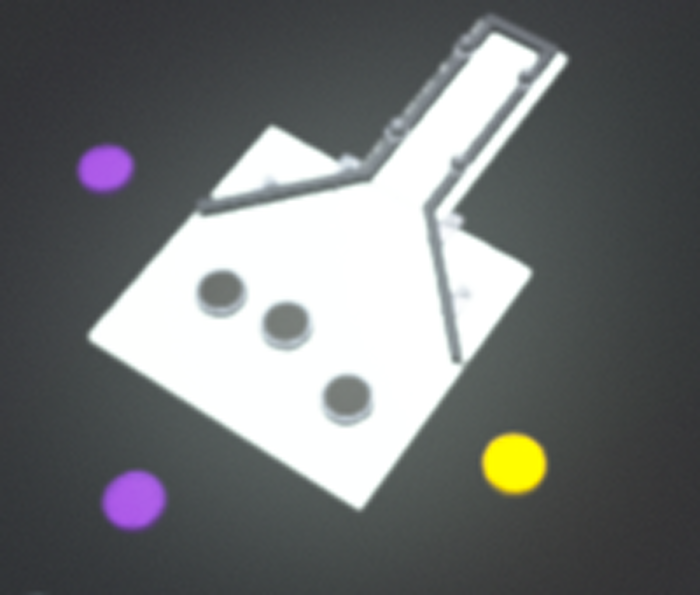

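View pics/scene0.png

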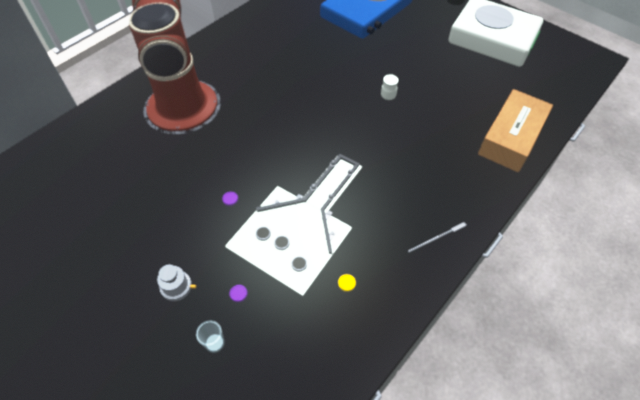

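The top view shows three grey pellets on the white deck at about (376,176), (372,200) and (376,218). The look-alikes are purple at (424,196) and (369,268) and yellow at (361,139), all off the deck. I choose the three grey ones. The crop confirms them: steel rings are visible in the scene view. Next I measure.

```bash
cat > h.py <<'E'
import numpy as np, cv2
from scipy.spatial.transform import Rotation as R
from scipy.optimize import least_squares
def cam(c):
    q=c["orientation"]; Rm=R.from_quat([q[1],q[2],q[3],q[0]]).as_matrix()@np.diag([1,-1,-1])
    return c["camera_matrix"],np.array([c["k1"],0,0,0]),Rm,np.array(c["origin"])
def proj(c,P):
    K,d,Rm,o=cam(c); rv=cv2.Rodrigues(Rm.T)[0]
    return cv2.projectPoints(np.asarray(P,float).reshape(-1,1,3),rv,-Rm.T@o,K,d)[0][:,0]
def ray(c,px,z):
    K,d,Rm,o=cam(c)
    u=cv2.undistortPoints(np.asarray(px,float).reshape(-1,1,2),K,d)[:,0]
    v=np.c_[u,np.ones(len(u))]@Rm.T
    return o+v*((z-o[2])/v[:,2])[:,None]
def rect(c,im,x0,x1,y0,y1,z,s=0.0005):
    """metric picture: columns = -y (like top), rows = -x"""
    ys=np.arange(y1,y0,-s); xs=np.arange(x1,x0,-s)
    Y,X=np.meshgrid(ys,xs)
    p=proj(c,np.c_[X.ravel(),Y.ravel(),np.full(X.size,z)]).astype(np.float32).reshape(X.shape+(2,))
    return cv2.remap(im,p[...,0],p[...,1],cv2.INTER_CUBIC)
E
python3 - <<'E'
from h import *
from plant import vision
C={n:vision.get_calibration(n) for n in("top","scene")}
ex={"top":[(376,176),(372,200),(376,218)],"scene":[(299,263.5),(281.5,242.5),(263,233)]}
for n in C:
    im=cv2.imread(f"pics/{n}0.png"); g=im.min(axis=2)
    m=(g>150).astype(np.uint8)
    nl,l,st,ce=cv2.connectedComponentsWithStats(m)
    # tray comp
    k=l[186,390] if n=="top" else l[262,275]
    print(n,st[k],k)
    m=(l==k).astype(np.uint8)
    r=rect(C[n],im,0.28,0.6,-0.2,0.25,0.010)
    cv2.imwrite(f"pics/rect_{n}.png",cv2.resize(r,None,fx=.85,fy=.85))
    # pellets: dark blobs
    for p in ex[n]: print(p,ray(C[n],p,0.019)[0].round(4))
E
```

```text
top [ 263  157  143   89 7662] 24
(376, 176) [ 0.6384 -0.1593  0.019 ]
(372, 200) [ 0.5675 -0.1466  0.019 ]
(376, 218) [ 0.515  -0.1577  0.019 ]
scene [ 225  159  137  137 7605] 19
(299, 263.5) [ 0.6401 -0.1641  0.019 ]
(281.5, 242.5) [ 0.57  -0.151  0.019]
(263, 233) [ 0.5176 -0.1621  0.019 ]
```

View pics/rect_top.png

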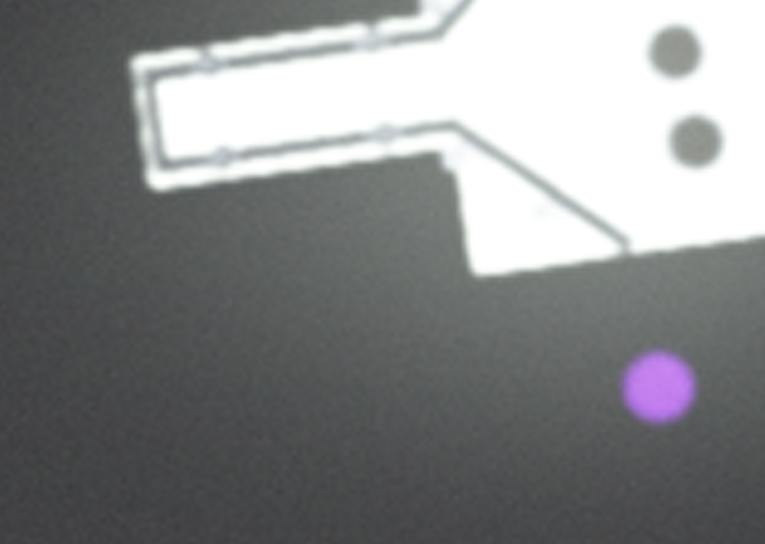

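View pics/rect_scene.png

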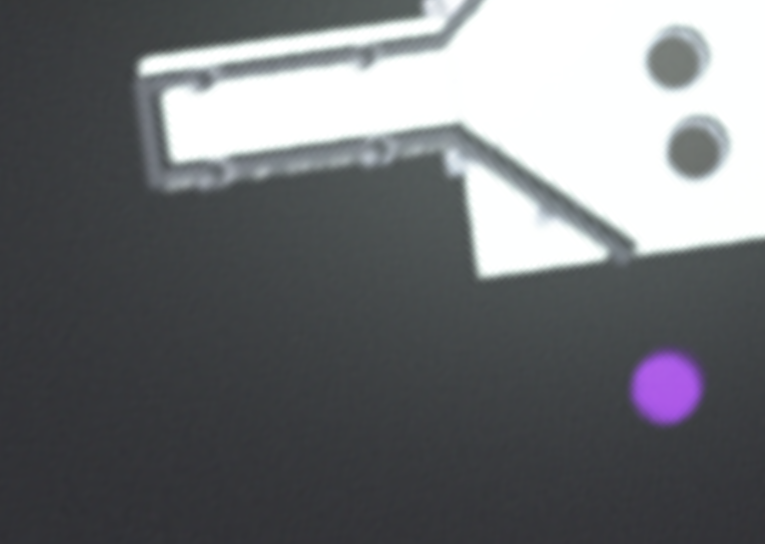

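```bash
cat >> h.py <<'E'
def dark(c,im,x0,x1,y0,y1,z=0.019,s=0.0005):
    """grey pellet faces on deck: centroids in world"""
    r=rect(c,im,x0,x1,y0,y1,z,s); hsv=cv2.cvtColor(r,cv2.COLOR_BGR2HSV)
    m=((r.max(axis=2)<175)&(hsv[...,1]<60)).astype(np.uint8)
    n,l,st,ce=cv2.connectedComponentsWithStats(m); out=[]
    for i in range(1,n):
        a=st[i,4]*s*s*1e6; w,h=st[i,2]*s*1e3,st[i,3]*s*1e3
        if 400<a<1700 and w<50 and h<50 : out.append((x1-ce[i][1]*s,y1-ce[i][0]*s,round(a),round(w,1),round(h,1)))
    return out
def tray(c,im,p0,s=0.0005):
    g0=cv2.cvtColor(im,cv2.COLOR_BGR2GRAY).astype(np.float32)
    def w(p,loc):
        a=p[2]; M=np.array([[np.cos(a),-np.sin(a)],[np.sin(a),np.cos(a)]]); q=loc@M.T+p[:2]
        return np.c_[q,np.full(len(q),0.010)]
    # edges: (points, outward normal)
    E=[]
    for x in np.linspace(-110,110,45): E.append((x,-217,0,-1))
    for y in np.linspace(-212,-105,30): E+= [(-115,y,-1,0),(115,y,1,0)]
    E=np.array(E)/[1000,1000,1,1]; p=np.array(p0,float); d=np.arange(-0.012,0.0121,0.0005)
    for it in range(6):
        loc=(E[:,None,:2]+d[None,:,None]*E[:,None,2:]).reshape(-1,2)
        px=proj(c,w(p,loc)).astype(np.float32)
        v=cv2.remap(g0,px[:,0].reshape(len(E),-1),px[:,1].reshape(len(E),-1),cv2.INTER_CUBIC)
        hi=v[:,:6].mean(1,keepdims=True); lo=v[:,-6:].mean(1,keepdims=True)
        off=((v>(hi+lo)/2).sum(1)*0.0005)+d[0]-0.00025
        J=np.c_[E[:,2],E[:,3],-E[:,1]*E[:,2]+E[:,0]*E[:,3]]
        sol=least_squares(lambda q:J@q-off,np.zeros(3),loss="soft_l1",f_scale=0.001).x
        a=p[2]; p[:2]+=[np.cos(a)*sol[0]-np.sin(a)*sol[1],np.sin(a)*sol[0]+np.cos(a)*sol[1]]; p[2]+=sol[2]
    return p,np.std(J@sol-off),off
E
python3 - <<'E'
from h import *
from plant import vision
C={n:vision.get_calibration(n) for n in("top","scene")}
# initial: back corners from top crop
co=np.array([(613,108),(662,412),(368,460),(322,146)])/4+[240,130]
P=ray(C["top"],co,0.010)[:,:2]; print(P.round(4))
mid=(P[0]+P[1])/2; fw=(P[2]+P[3])/2-mid; fw/=np.linalg.norm(fw)
p0=[*(mid+fw*.217),np.arctan2(-fw[0],fw[1])]; print(p0)
Ps=[];D=[]
for n in C:
    im=cv2.imread(f"pics/{n}0.png")
    p,s,o=tray(C[n],im,p0); print(n,p.round(4),s,abs(o).max()); Ps.append(p)
    d=dark(C[n],im,.44,.70,-.22,-.06); d.sort(); print(np.round(d,4)); 
    a=p[2]; M=np.array([[np.cos(a),-np.sin(a)],[np.sin(a),np.cos(a)]])
    print("local",((np.array(d)[:,:2]-p[:2])@M).round(4))
E
```

```text
[[ 0.6974 -0.2136]
 [ 0.4711 -0.246 ]
 [ 0.437  -0.0297]
 [ 0.6675  0.0037]]
[np.float64(0.5525316811654227), np.float64(-0.015108466870958653), np.float64(0.14661507166780063)]
top [ 0.5534 -0.0145  0.1404] 0.0012750228233658312 0.0032499999999999994
[[ 5.164e-01 -1.579e-01  5.280e+02  2.550e+01  2.650e+01]
 [ 5.689e-01 -1.460e-01  5.170e+02  2.550e+01  2.600e+01]
 [ 6.393e-01 -1.597e-01  5.720e+02  2.700e+01  2.700e+01]]
local [[-0.0568 -0.1367]
 [-0.0031 -0.1323]
 [ 0.0647 -0.1557]]
scene [ 0.5523 -0.0171  0.1408] 0.0008257492822875226 0.00175
[[ 5.156e-01 -1.616e-01  7.400e+02  3.100e+01  3.100e+01]
 [ 5.678e-01 -1.496e-01  7.120e+02  3.050e+01  3.100e+01]
 [ 6.382e-01 -1.631e-01  7.170e+02  3.000e+01  3.050e+01]]
local [[-0.0566 -0.1379]
 [-0.0032 -0.1334]
 [ 0.0646 -0.1566]]
```

```bash
cat >> h.py <<'E'
P=np.array([0.5528,-0.0158,0.1406])
def L2W(l):
    a=P[2]; return np.array([[np.cos(a),-np.sin(a)],[np.sin(a),np.cos(a)]])@(np.asarray(l)/1000.)+P[:2]
def W2L(w):
    a=P[2]; return np.array([[np.cos(a),np.sin(a)],[-np.sin(a),np.cos(a)]])@(np.asarray(w)[:2]-P[:2])*1000
def st():
    from plant import manip
    s=manip.state(); q=s["tool_rot"]; M=R.from_quat([q[1],q[2],q[3],q[0]]).as_matrix()
    zy=np.arctan2(M[1,2],M[0,2]); print("t",round(s["time"],2),"pos",s["tool_pos"].round(4),"local",W2L(s["tool_pos"]).round(1),"toolx",M[:,0].round(3),"jaw yaw",round(zy,3),"rel local x",round((zy-P[2]+np.pi/2)%np.pi-np.pi/2,3),"F",s["contact_force"].round(1),"w",round(s["gripper_width"],3)); return s
def goto(l,z,rel=0):
    s=st(); t=np.r_[L2W(l),z]; print("to",t.round(4),"shift cm",((t-s["tool_pos"])*100).round(2))
E
python3 - <<'E'
from h import *
goto((-3,-185),0.1)
E
```

```text
t 0.6 pos [0.2762 0.5607 0.2313] local [-193.1  609.5] toolx [ 0.  0. -1.] jaw yaw 1.113 rel local x 0.972 F [-0.8  0.5  0.8] w 1.002
to [ 0.5758 -0.1994  0.1   ] shift cm [ 29.95 -76.   -13.13]
```

Request:
servo_tool(twist=[[0, 0, -0.0608], [0, 0, -0.0608], [0, 0, -0.0608], [0, 0, -0.0608], [0, 0, -0.0608], [0, 0, -0.0608], [0, 0, -0.0608], [0, 0, -0.0608]], xyz=[[1.9, -4.75, 0], [1.9, -4.75, 0], [1.9, -4.75, 0], [1.9, -4.75, 0], [1.9, -4.75, 0], [1.9, -4.75, 0], [1.9, -4.75, 0], [1.9, -4.75, 0]], fingers=[0.12, 0.12, 0.12, 0.12, 0.12, 0.12, 0.12, 0.12])

```text
time: 1.6
tool_pos: [0.4286, 0.1791, 0.2317]
tool_rot: [0.673, -0.217, 0.673, 0.217]
contact_force: [0.9, 0.0, 0.0]
gripper_width: 0.122
```

Request:
servo_tool(twist=[[0, 0, -0.0608], [0, 0, -0.0608], [0, 0, -0.0608], [0, 0, -0.0608], [0, 0, -0.0608], [0, 0, -0.0608], [0, 0, -0.0608], [0, 0, -0.0608]], xyz=[[1.9, -4.75, 0], [1.9, -4.75, 0], [1.9, -4.75, 0], [1.9, -4.75, 0], [1.9, -4.75, 0], [1.9, -4.75, -4], [1.8, -4.75, -4], [1.5, -4.75, -4]], fingers=[0.12, 0.12, 0.12, 0.12, 0.12, 0.12, 0.12, 0.12])

```text
time: 2.6
tool_pos: [0.5743, -0.1967, 0.1142]
tool_rot: [0.706, -0.049, 0.705, 0.049]
contact_force: [0.9, 0.3, -0.2]
gripper_width: 0.12
```

Run:
```python
from h import *
from plant import vision
goto((-3,-185),0.04)
C=vision.get_calibration("top"); im=vision.grab_frame("top")[:,:,::-1]; cv2.imwrite("pics/t1.png",cv2.resize(im[130:270,320:480],None,fx=5,fy=4.2,interpolation=cv2.INTER_CUBIC)[:590])
s=vision.grab_frame("scene")[:,:,::-1]; cv2.imwrite("pics/s1.png",cv2.resize(s[150:330,190:370],None,fx=3.3,fy=3.3,interpolation=cv2.INTER_CUBIC))
```

```text
t 2.6 pos [ 0.5743 -0.1967  0.1142] local [  -4.1 -182.1] toolx [ 0.001 -0.    -1.   ] jaw yaw 0.138 rel local x -0.003 F [ 0.9  0.3 -0.2] w 0.12
to [ 0.5758 -0.1994  0.04  ] shift cm [ 0.15 -0.27 -7.42]
```

View pics/t1.png

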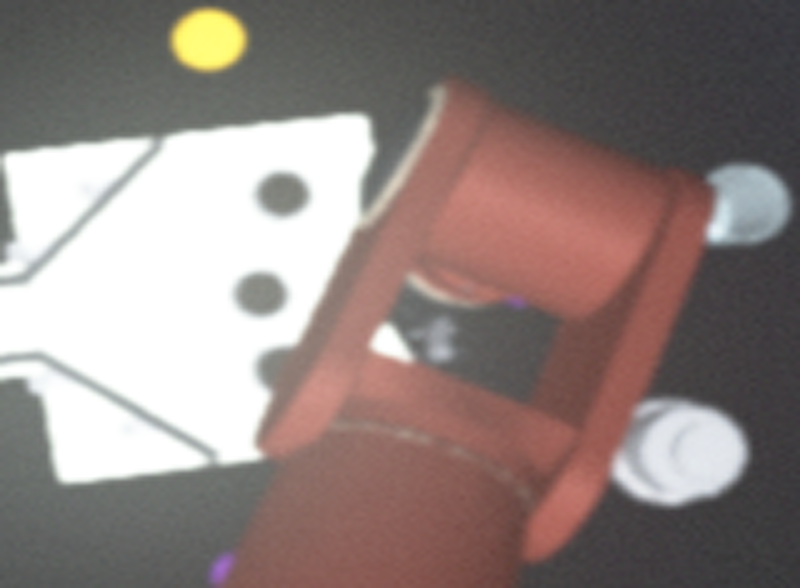

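View pics/s1.png

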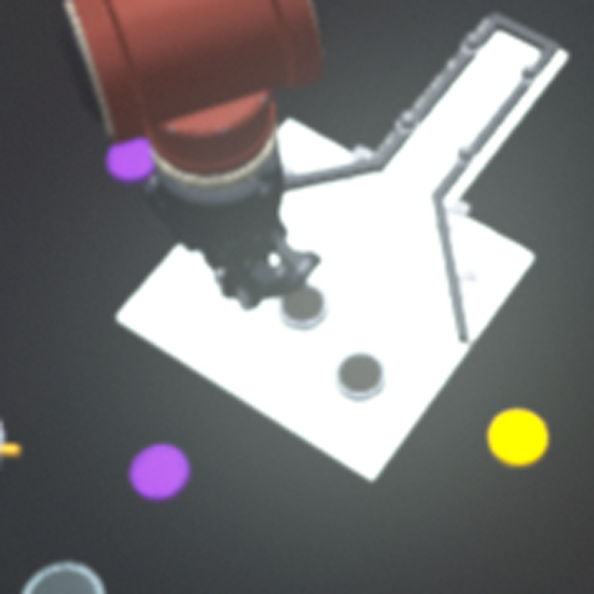

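Request:
servo_tool(twist=[[0, 0, 0], [0, 0, 0], [0, 0, 0], [0, 0, 0]], xyz=[[0.1, -0.3, -3.5], [0, 0, -3.5], [0, 0, -1.5], [0, 0, 0]], fingers=[0.12, 0.12, 0.12, 0.12])

```text
time: 3.2
tool_pos: [0.5741, -0.1974, 0.0296]
tool_rot: [0.705, -0.049, 0.706, 0.05]
contact_force: [0.7, 0.1, 0.6]
gripper_width: 0.119
```

Run:
```python
from h import *
from plant import vision
goto((-3,-185),0.014)
C=vision.get_calibration("scene")
s=vision.grab_frame("scene")[:,:,::-1]; cv2.imwrite("pics/s2f.png",s)
# mark TCP projection + finger footprint
t=manip_t=None
from plant import manip
p=manip.state()["tool_pos"]; 
u0,v0=230,200
crop=cv2.resize(s[200:300,230:330],None,fx=6,fy=6,interpolation=cv2.INTER_CUBIC)
a=P[2]
l=W2L(p)
for dx in(-20,20):
  for dy in (-11,11):
    q=proj(C,[[*L2W(l+[dx,dy]),p[2]]])[0]; cv2.circle(crop,(int((q[0]-u0+.5)*6),int((q[1]-v0+.5)*6)),3,(0,0,255),-1)
cv2.imwrite("pics/s2.png",crop)
```

```text
t 3.2 pos [ 0.5741 -0.1974  0.0296] local [  -4.3 -182.8] toolx [-0.001  0.001 -1.   ] jaw yaw 0.141 rel local x 0.0 F [0.7 0.1 0.6] w 0.119
to [ 0.5758 -0.1994  0.014 ] shift cm [ 0.16 -0.2  -1.56]
```

View pics/s2.png

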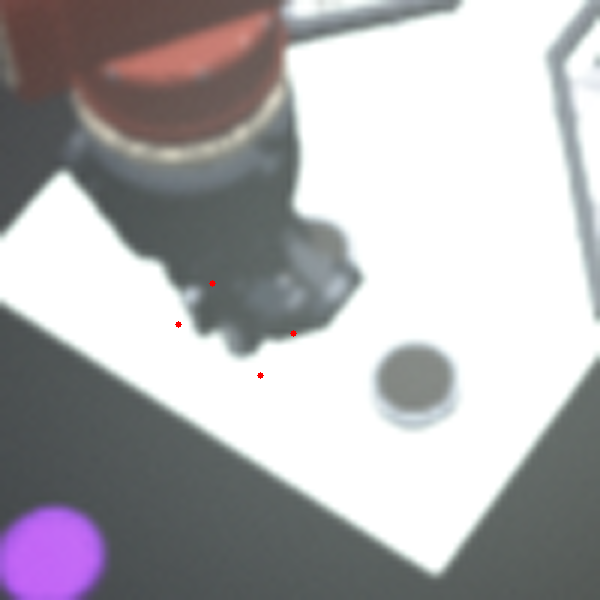

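Request:
servo_tool(twist=[[0, 0, 0], [0, 0, 0], [0, 0, 0], [0, 0, 0], [0, 0, 0], [0, 0, 0], [0, 0, 0], [0, 0, 0]], xyz=[[0.12, 0, -0.8], [0, 0, -0.7], [-0.08, 0.6, 0], [-0.08, 0.6, 0], [-0.08, 0.6, 0], [-0.08, 0.6, 0], [-0.1, 0.8, 0], [-0.1, 0.8, 0]], fingers=[0.12, 0.12, 0.12, 0.12, 0.12, 0.12, 0.12, 0.12])

```text
time: 4.25
tool_pos: [0.5706, -0.1575, 0.0151]
tool_rot: [0.705, -0.05, 0.705, 0.049]
contact_force: [0.4, -0.6, -0.1]
gripper_width: 0.123
```

```bash
cat >> h.py <<'E'
def look(tag,u0=200,v0=150,w=200,hh=170):
    from plant import vision,manip
    st(); s=vision.grab_frame("scene")[:,:,::-1]; cv2.imwrite(f"pics/{tag}_s.png",cv2.resize(s[v0:v0+hh,u0:u0+w],None,fx=3.5,fy=3.5,interpolation=cv2.INTER_CUBIC))
    C=vision.get_calibration("scene")
    for d in dark(C,s,.40,.72,-.24,.16): print("sc",(W2L(d[:2])+[0.1,1.2]).round(1),d[2:])
    t=vision.grab_frame("top")[:,:,::-1]; cv2.imwrite(f"pics/{tag}_t.png",cv2.resize(t[130:270,240:440],None,fx=4,fy=4,interpolation=cv2.INTER_CUBIC))
    C=vision.get_calibration("top")
    for d in dark(C,t,.40,.72,-.24,.16): print("top",(W2L(d[:2])-[0.4,1.3]).round(1),d[2:])
E
python3 -c "
from h import *; look('a')"
```

```text
t 4.25 pos [ 0.5706 -0.1575  0.0151] local [  -2.2 -142.8] toolx [ 0. -0. -1.] jaw yaw 0.14 rel local x -0.0 F [ 0.4 -0.6 -0.1] w 0.123
sc [  64.  -156.6] (644, np.float64(28.5), np.float64(29.0))
```

View pics/a_s.png

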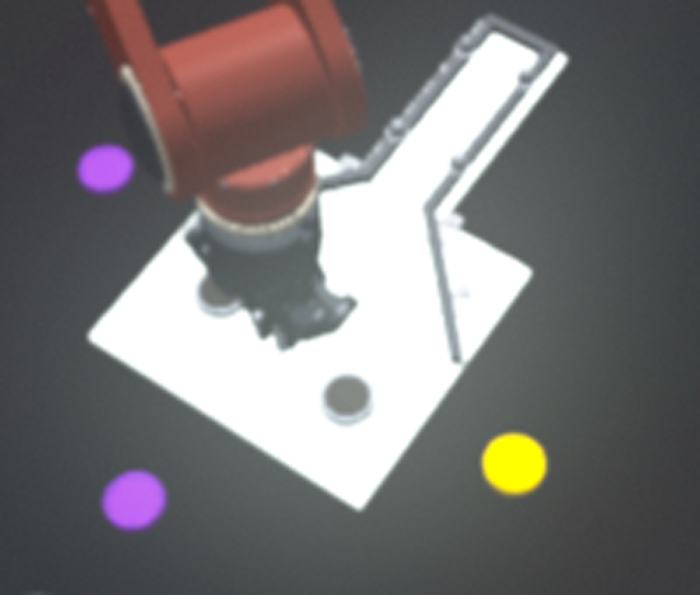

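View pics/a_t.png

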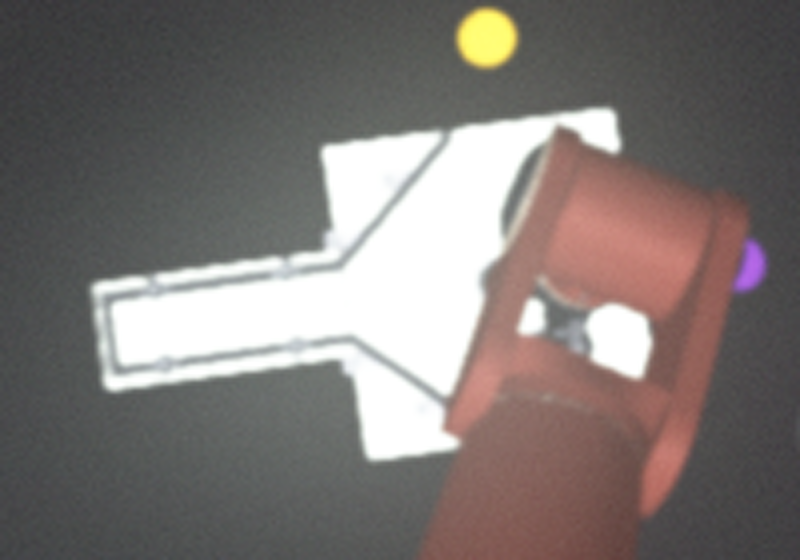

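Request:
servo_tool(twist=[[0, 0, 0], [0, 0, 0], [0, 0, 0], [0, 0, 0], [0, 0, 0], [0, 0, 0], [0, 0, 0], [0, 0, 0]], xyz=[[-0.085, 0.795, 0], [-0.085, 0.795, 0], [-0.085, 0.795, 0], [-0.085, 0.795, 0], [-0.085, 0.795, 0], [-0.085, 0.795, 0], [-0.085, 0.795, 0], [-0.085, 0.795, 0]], fingers=[0.12, 0.12, 0.12, 0.12, 0.12, 0.12, 0.12, 0.12])

```text
time: 5.35
tool_pos: [0.5637, -0.0938, 0.015]
tool_rot: [0.705, -0.05, 0.705, 0.05]
contact_force: [-0.8, -0.0, 0.8]
gripper_width: 0.12
```

```bash
python3 -c "
from h import *; look('b')"
```

```text
t 5.35 pos [ 0.5637 -0.0938  0.015 ] local [ -0.1 -78.8] toolx [-0.  0. -1.] jaw yaw 0.14 rel local x -0.0 F [-0.8 -0.   0.8] w 0.12
sc [  64.  -156.5] (656, np.float64(28.5), np.float64(29.0))
sc [ -57.2 -137.8] (681, np.float64(29.5), np.float64(29.5))
```

View pics/b_s.png

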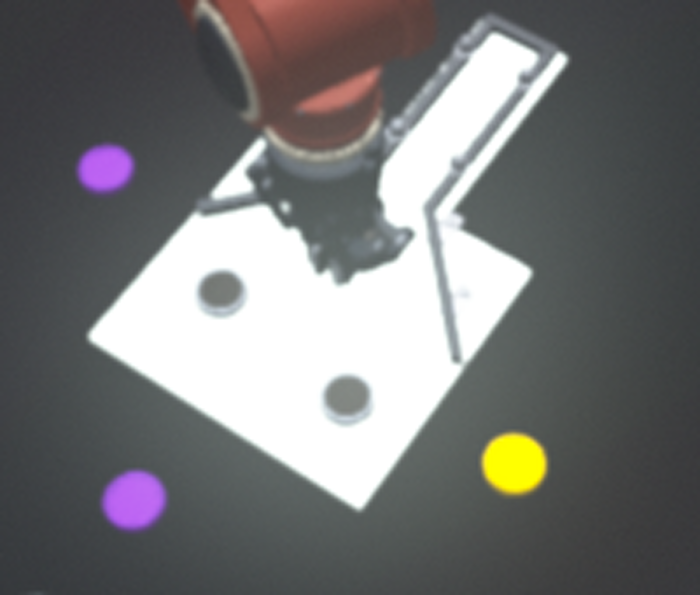

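View pics/b_t.png

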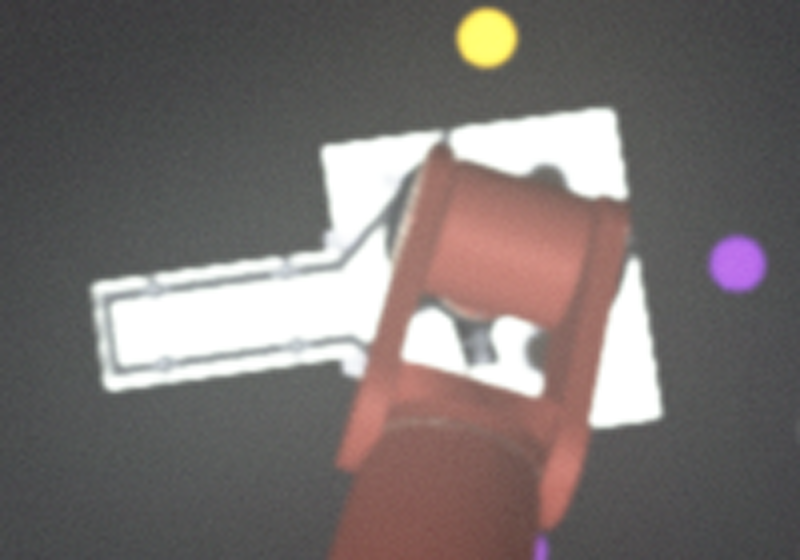

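Request:
servo_tool(twist=[[0, 0, 0], [0, 0, 0], [0, 0, 0], [0, 0, 0], [0, 0, 0], [0, 0, 0]], xyz=[[-0.098, 0.693, 0], [-0.098, 0.693, 0], [-0.098, 0.693, 0], [-0.098, 0.693, 0], [-0.098, 0.693, 0], [-0.098, 0.693, 0]], fingers=[0.12, 0.12, 0.12, 0.12, 0.12, 0.12])

```text
time: 6.2
tool_pos: [0.5578, -0.0523, 0.015]
tool_rot: [0.705, -0.05, 0.705, 0.05]
contact_force: [1.5, -0.6, -0.5]
gripper_width: 0.121
```

```bash
python3 -c "
from h import *; look('c')"
```

```text
t 6.2 pos [ 0.5578 -0.0523  0.015 ] local [ -0.1 -36.8] toolx [ 0. -0. -1.] jaw yaw 0.14 rel local x -0.0 F [ 1.5 -0.6 -0.5] w 0.121
sc [  64.  -156.6] (674, np.float64(29.5), np.float64(30.0))
sc [ -57.2 -137.8] (696, np.float64(29.5), np.float64(30.5))
top [ -56.3 -136.4] (658, np.float64(32.0), np.float64(35.0))
```

View pics/c_s.png

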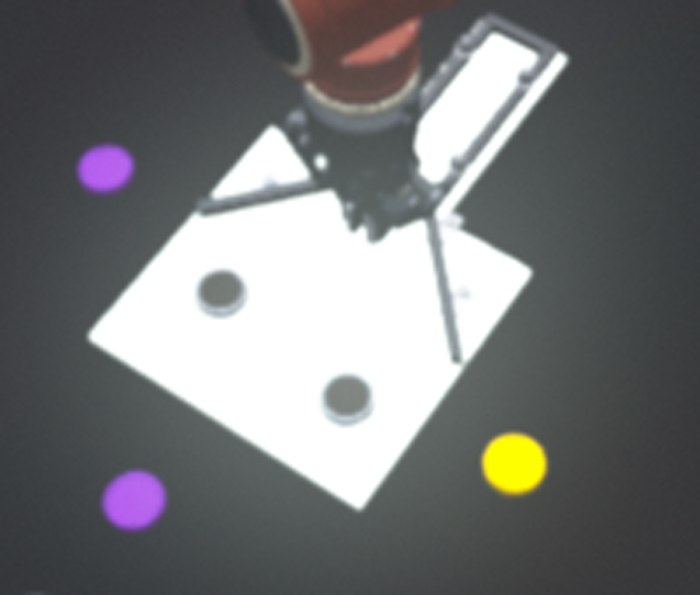

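View pics/c_t.png

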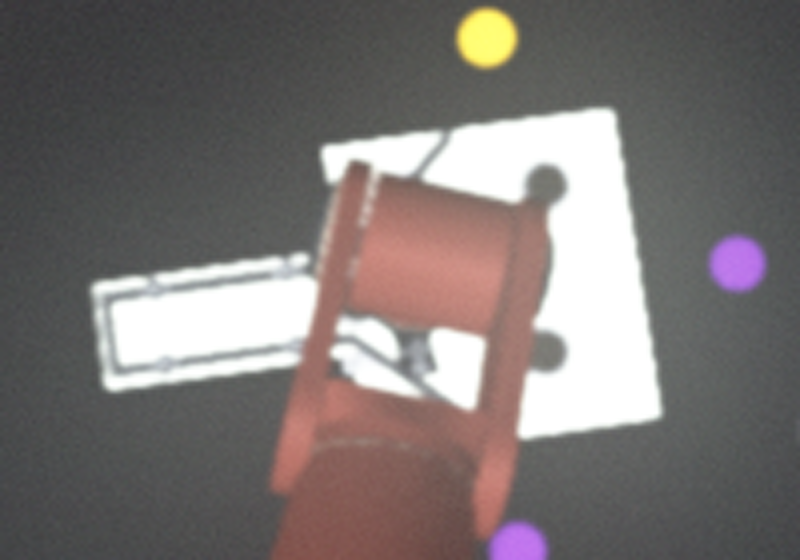

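Request:
servo_tool(twist=[[0, 0, 0], [0, 0, 0], [0, 0, 0], [0, 0, 0], [0, 0, 0], [0, 0, 0]], xyz=[[-0.098, 0.693, 0], [-0.098, 0.693, 0], [-0.098, 0.693, 0], [-0.098, 0.693, 0], [-0.098, 0.693, 0], [0, 0, 0]], fingers=[0.12, 0.12, 0.12, 0.12, 0.12, 0.12])

```text
time: 7.05
tool_pos: [0.5528, -0.0176, 0.0149]
tool_rot: [0.705, -0.05, 0.705, 0.05]
contact_force: [-0.2, -0.2, 0.8]
gripper_width: 0.123
```

```bash
python3 -c "
from h import *; look('d')"
```

```text
t 7.05 pos [ 0.5528 -0.0176  0.0149] local [-0.2 -1.7] toolx [-0.  0. -1.] jaw yaw 0.141 rel local x 0.0 F [-0.2 -0.2  0.8] w 0.123
sc [  64.  -156.5] (699, np.float64(29.5), np.float64(30.0))
sc [ -57.2 -137.9] (724, np.float64(30.5), np.float64(31.0))
top [  65.  -155.8] (624, np.float64(28.5), np.float64(28.5))
top [ -56.3 -136.7] (602, np.float64(28.0), np.float64(27.5))
```

View pics/d_s.png

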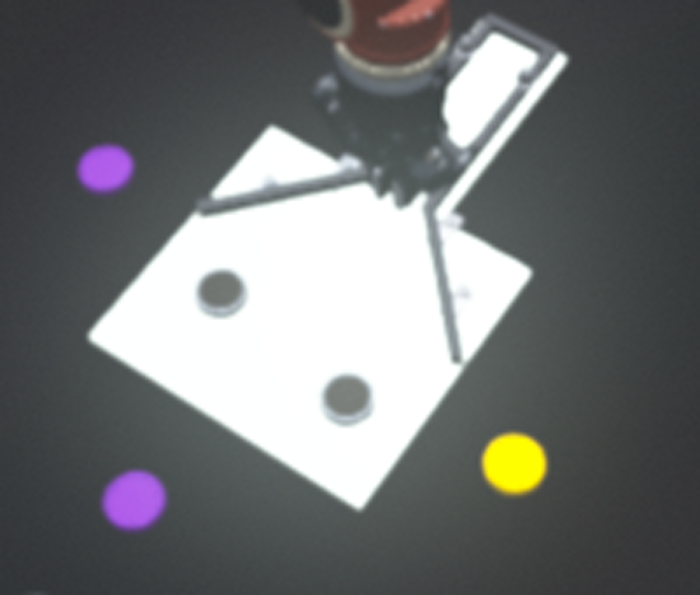

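View pics/d_t.png

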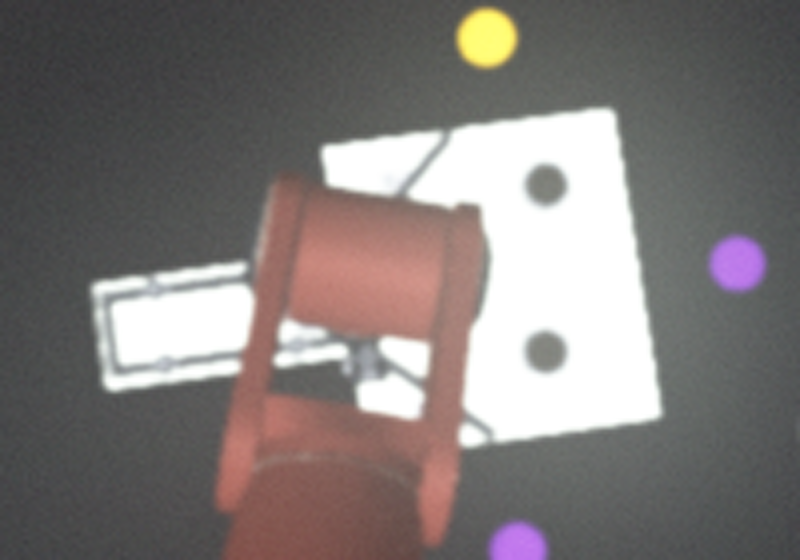

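Request:
servo_tool(twist=[[0, 0, 0], [0, 0, 0], [0, 0, 0], [0, 0, -0.146], [0, 0, -0.146], [0, 0, -0.146], [0, 0, -0.146], [0, 0, -0.146]], xyz=[[0.1, -0.7, 0], [0, 0, 2.5], [0, 0, 2.5], [-1.29, -3.48, 0], [-1.29, -3.48, 0], [-1.29, -3.48, 0], [-1.29, -3.48, 0], [-1.29, -3.48, 0]], fingers=[0.12, 0.12, 0.12, 0.12, 0.12, 0.12, 0.12, 0.12])

```text
time: 8.15
tool_pos: [0.4889, -0.2009, 0.0652]
tool_rot: [0.676, 0.207, 0.676, -0.207]
contact_force: [0.9, -0.1, 0.6]
gripper_width: 0.122
```

```bash
python3 -c "
from h import *; look('e'); goto((-88.5,-172),0.015)"
```

```text
t 8.15 pos [ 0.4889 -0.2009  0.0652] local [ -89.2 -174.3] toolx [ 0. -0. -1.] jaw yaw -0.595 rel local x -0.736 F [ 0.9 -0.1  0.6] w 0.122
sc [  64.  -156.6] (718, np.float64(30.5), np.float64(30.5))
sc [-0.1 26.9] (727, np.float64(30.5), np.float64(31.5))
sc [ -57.1 -137.9] (745, np.float64(31.0), np.float64(31.0))
top [  65.  -155.8] (629, np.float64(28.5), np.float64(28.5))
top [ 0.9 28.4] (633, np.float64(28.0), np.float64(29.0))
top [ -56.3 -136.8] (599, np.float64(27.5), np.float64(27.5))
t 8.25 pos [ 0.4886 -0.2024  0.0653] local [ -89.7 -175.8] toolx [ 0.    -0.001 -1.   ] jaw yaw -0.595 rel local x -0.736 F [ 0.1 -0.1  0.6] w 0.12
to [ 0.4893 -0.1985  0.015 ] shift cm [ 0.06  0.39 -5.03]
```

View pics/e_s.png

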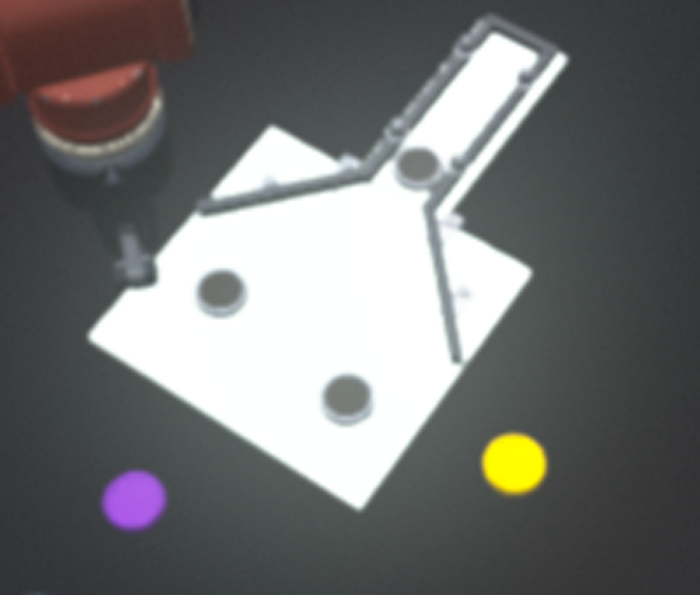

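View pics/e_t.png

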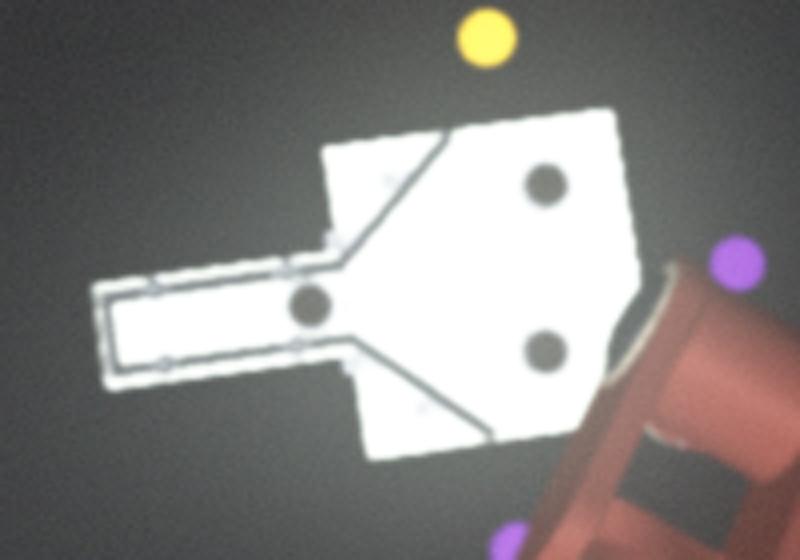

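```bash
cat >> h.py <<'E'
def plan(d0,th0,tcp0,Rr=100,yend=None,step=7.5,off=29.5):
    """disc d0, heading th0 clockwise from +y (sign = +x). Straight, arc to x=0, straight to yend."""
    s=np.sign(th0); t=abs(th0)
    path=[]; ax=-s*Rr*(1-np.cos(t)); d0=np.array(d0,float)
    ln=(ax-d0[0])/np.sin(th0); A=d0+ln*np.array([np.sin(th0),np.cos(th0)])
    u=np.array([np.sin(th0),np.cos(th0)])
    for k in np.arange(0,ln,step): path.append((*(d0+k*u),th0))
    n=int(np.ceil(Rr*t/step))
    for k in range(n+1):
        h=t*(1-k/n); path.append((-s*Rr*(1-np.cos(h)),A[1]+Rr*(np.sin(t)-np.sin(h)),s*h))
    y=path[-1][1]
    m=int(np.ceil((yend-y)/step))
    for k in range(1,m+1): path.append((0,y+(yend-y)*k/m,0))
    print("arc start",A.round(1),"arc end y",round(y,1))
    prev=np.array(tcp0,float); pt=th0; rows=[]
    for x,y,h in path:
        T=np.array([x,y])-off*np.array([np.sin(h),np.cos(h)])
        w=(L2W(T)-L2W(prev))*100; rows.append((w.round(3).tolist(),round(pt-h,3))); print(np.round([x,y,h],2),"tcp",T.round(1),"row",w.round(2),"wz",round(pt-h,3)); prev=T;pt=h
E
python3 -c "
from h import *; plan((-56.7,-137.3),.736,(-89.7,-175.8),yend=24.5)"
```

```text
arc start [ -25.9 -103.3] arc end y -36.1
[ -56.7  -137.3     0.74] tcp [ -76.5 -159.2] row [1.07 1.83] wz 0.0
[ -51.67 -131.74    0.74] tcp [ -71.5 -153.6] row [0.42 0.62] wz 0.0
[ -46.63 -126.18    0.74] tcp [ -66.4 -148. ] row [0.42 0.62] wz 0.0
[ -41.6  -120.62    0.74] tcp [ -61.4 -142.5] row [0.42 0.62] wz 0.0
[ -36.56 -115.07    0.74] tcp [ -56.4 -136.9] row [0.42 0.62] wz 0.0
[ -31.53 -109.51    0.74] tcp [ -51.3 -131.4] row [0.42 0.62] wz 0.0
[ -26.49 -103.95    0.74] tcp [ -46.3 -125.8] row [0.42 0.62] wz 0.0
[ -25.88 -103.28    0.74] tcp [ -45.7 -125.1] row [0.05 0.07] wz 0.0
[-21.15 -97.65   0.66] tcp [ -39.3 -120.9] row [0.57 0.51] wz 0.074
[-16.84 -91.68   0.59] tcp [ -33.2 -116.2] row [0.54 0.55] wz 0.074
[-12.98 -85.42   0.52] tcp [ -27.5 -111.1] row [0.49 0.59] wz 0.074
[ -9.59 -78.88   0.44] tcp [ -22.2 -105.6] row [0.45 0.62] wz 0.074
[ -6.7  -72.12   0.37] tcp [-17.3 -99.6] row [0.4  0.65] wz 0.074
[ -4.3  -65.16   0.29] tcp [-12.9 -93.4] row [0.35 0.68] wz 0.074
[ -2.43 -58.05   0.22] tcp [ -8.9 -86.8] row [0.3  0.71] wz 0.074
[ -1.08 -50.81   0.15] tcp [ -5.4 -80. ] row [0.25 0.73] wz 0.074
[ -0.27 -43.5    0.07] tcp [ -2.4 -72.9] row [0.19 0.74] wz 0.074
[ -0.   -36.15   0.  ] tcp [ -0.  -65.6] row [0.14 0.75] wz 0.074
[  0.   -29.41   0.  ] tcp [  0.  -58.9] row [-0.09  0.67] wz 0.0
[  0.   -22.67   0.  ] tcp [  0.  -52.2] row [-0.09  0.67] wz 0
[  0.   -15.93   0.  ] tcp [  0.  -45.4] row [-0.09  0.67] wz 0
[ 0.   -9.19  0.  ] tcp [  0.  -38.7] row [-0.09  0.67] wz 0
[ 0.   -2.45  0.  ] tcp [  0. -32.] row [-0.09  0.67] wz 0
[0.   4.28 0.  ] tcp [  0.  -25.2] row [-0.09  0.67] wz 0
[ 0.   11.02  0.  ] tcp [  0.  -18.5] row [-0.09  0.67] wz 0
[ 0.   17.76  0.  ] tcp [  0.  -11.7] row [-0.09  0.67] wz 0
[ 0.  24.5  0. ] tcp [ 0. -5.] row [-0.09  0.67] wz 0
```

Request:
servo_tool(twist=[[0, 0, 0], [0, 0, 0], [0, 0, 0], [0, 0, 0], [0, 0, 0], [0, 0, 0], [0, 0, 0], [0, 0, 0]], xyz=[[0, 0, -2.5], [0, 0, -2.5], [0, 0, 0], [0.27, 0.46, 0], [0.27, 0.46, 0], [0.27, 0.46, 0], [0.26, 0.45, 0], [0.42, 0.62, 0]], fingers=[0.12, 0.12, 0.12, 0.12, 0.12, 0.12, 0.12, 0.12])

```text
time: 9.25
tool_pos: [0.5047, -0.1744, 0.0153]
tool_rot: [0.677, 0.205, 0.676, -0.206]
contact_force: [-0.4, 0.6, -0.1]
gripper_width: 0.121
```

```bash
python3 -c "
from h import *; look('f')"
```

```text
t 9.25 pos [ 0.5047 -0.1744  0.0153] local [ -69.8 -150.3] toolx [ 0. -0. -1.] jaw yaw -0.59 rel local x -0.73 F [-0.4  0.6 -0.1] w 0.121
sc [  64.  -156.5] (674, np.float64(29.5), np.float64(30.0))
sc [-0.2 27.1] (662, np.float64(29.5), np.float64(29.5))
top [  64.9 -155.8] (618, np.float64(28.5), np.float64(28.5))
top [ 0.9 28.4] (613, np.float64(28.0), np.float64(28.5))
```

View pics/f_s.png

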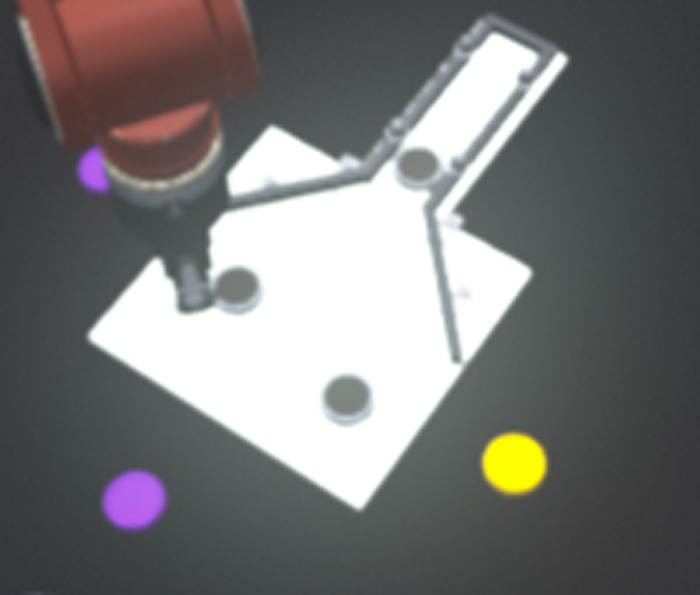

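```bash
python3 -c "
from h import *; plan((-50.1,-128.3),.73,(-69.8,-150.3),Rr=90,yend=24.5)"
```

```text
arc start [-22.9 -97.9] arc end y -37.9
[ -50.1  -128.3     0.73] tcp [ -69.8 -150.3] row [0. 0.] wz 0.0
[ -45.1  -122.71    0.73] tcp [ -64.8 -144.7] row [0.42 0.62] wz 0.0
[ -40.1  -117.12    0.73] tcp [ -59.8 -139.1] row [0.42 0.62] wz 0.0
[ -35.1  -111.53    0.73] tcp [ -54.8 -133.5] row [0.42 0.62] wz 0.0
[ -30.09 -105.94    0.73] tcp [ -49.8 -127.9] row [0.42 0.62] wz 0.0
[ -25.09 -100.36    0.73] tcp [ -44.8 -122.3] row [0.42 0.62] wz 0.0
[-22.93 -97.94   0.73] tcp [ -42.6 -119.9] row [0.18 0.27] wz 0.0
[-18.29 -92.31   0.65] tcp [ -36.1 -115.8] row [0.58 0.5 ] wz 0.081
[-14.12 -86.32   0.57] tcp [ -30.  -111.2] row [0.54 0.54] wz 0.081
[-10.45 -80.02   0.49] tcp [ -24.2 -106.1] row [0.5  0.59] wz 0.081
[ -7.3  -73.43   0.41] tcp [ -18.9 -100.5] row [0.45 0.62] wz 0.081
[ -4.7  -66.62   0.32] tcp [-14.1 -94.6] row [0.4  0.66] wz 0.081
[ -2.65 -59.61   0.24] tcp [ -9.8 -88.2] row [0.34 0.69] wz 0.081
[ -1.18 -52.46   0.16] tcp [ -5.9 -81.6] row [0.28 0.71] wz 0.081
[ -0.3  -45.22   0.08] tcp [ -2.7 -74.6] row [0.23 0.73] wz 0.081
[ -0.   -37.93   0.  ] tcp [ -0.  -67.4] row [0.17 0.75] wz 0.081
[  0.   -30.99   0.  ] tcp [  0.  -60.5] row [-0.1   0.69] wz 0.0
[  0.   -24.05   0.  ] tcp [  0.  -53.6] row [-0.1   0.69] wz 0
[  0.   -17.12   0.  ] tcp [  0.  -46.6] row [-0.1   0.69] wz 0
[  0.   -10.18   0.  ] tcp [  0.  -39.7] row [-0.1   0.69] wz 0
[ 0.   -3.24  0.  ] tcp [  0.  -32.7] row [-0.1   0.69] wz 0
[0.   3.69 0.  ] tcp [  0.  -25.8] row [-0.1   0.69] wz 0
[ 0.   10.63  0.  ] tcp [  0.  -18.9] row [-0.1   0.69] wz 0
[ 0.   17.56  0.  ] tcp [  0.  -11.9] row [-0.1   0.69] wz 0
[ 0.  24.5  0. ] tcp [ 0. -5.] row [-0.1   0.69] wz 0
```

Request:
servo_tool(twist=[[0, 0, 0], [0, 0, 0], [0, 0, 0], [0, 0, 0], [0, 0, 0], [0, 0, 0], [0, 0, 0.081], [0, 0, 0.081]], xyz=[[0.42, 0.62, 0], [0.42, 0.62, 0], [0.42, 0.62, 0], [0.42, 0.62, 0], [0.42, 0.62, 0], [0.18, 0.27, 0], [0.58, 0.5, 0], [0.54, 0.54, 0]], fingers=[0.12, 0.12, 0.12, 0.12, 0.12, 0.12, 0.12, 0.12])

```text
time: 10.35
tool_pos: [0.5386, -0.1304, 0.015]
tool_rot: [0.691, 0.149, 0.691, -0.149]
contact_force: [-0.1, -0.6, 0.3]
gripper_width: 0.122
```

```bash
python3 -c "
from h import *; look('g')"
```

```text
t 10.35 pos [ 0.5386 -0.1304  0.015 ] local [ -30.2 -111.5] toolx [-0. -0. -1.] jaw yaw -0.425 rel local x -0.566 F [-0.1 -0.6  0.3] w 0.122
sc [  64.  -156.6] (653, np.float64(28.5), np.float64(29.0))
sc [-0.2 27.1] (647, np.float64(29.0), np.float64(29.0))
top [ 0.9 28.4] (621, np.float64(28.0), np.float64(28.5))
```

View pics/g_s.png

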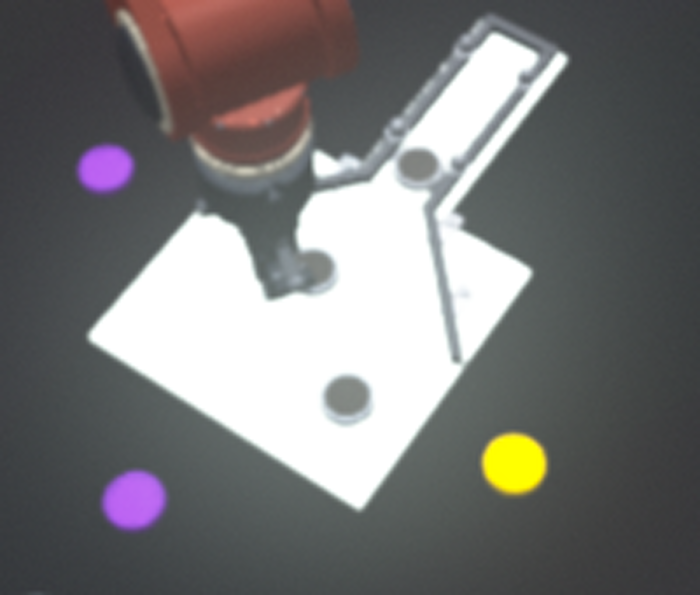

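Pellet two is still cradled ahead of the fingers, at crop (315,270), and the tool is within 0.5 mm of plan. I continue the arc.

Request:
servo_tool(twist=[[0, 0, 0.081], [0, 0, 0.081], [0, 0, 0.081], [0, 0, 0.081], [0, 0, 0.081], [0, 0, 0.081], [0, 0, 0.081], [0, 0, 0]], xyz=[[0.5, 0.59, 0], [0.45, 0.62, 0], [0.4, 0.66, 0], [0.34, 0.69, 0], [0.28, 0.71, 0], [0.23, 0.73, 0], [0.18, 0.75, 0], [0, 0, 0]], fingers=[0.12, 0.12, 0.12, 0.12, 0.12, 0.12, 0.12, 0.12])

```text
time: 11.45
tool_pos: [0.5621, -0.0828, 0.0149]
tool_rot: [0.705, -0.049, 0.706, 0.049]
contact_force: [-0.5, -0.2, 0.1]
gripper_width: 0.117
```

```bash
python3 -c "
from h import *; look('h')"
```

```text
t 11.45 pos [ 0.5621 -0.0828  0.0149] local [ -0.2 -67.7] toolx [-0.  0. -1.] jaw yaw 0.138 rel local x -0.003 F [-0.5 -0.2  0.1] w 0.117
sc [  64.  -156.5] (653, np.float64(28.5), np.float64(29.0))
sc [-0.4 27. ] (660, np.float64(29.0), np.float64(29.5))
top [ 0.9 28.3] (639, np.float64(29.0), np.float64(29.5))
```

View pics/h_s.png

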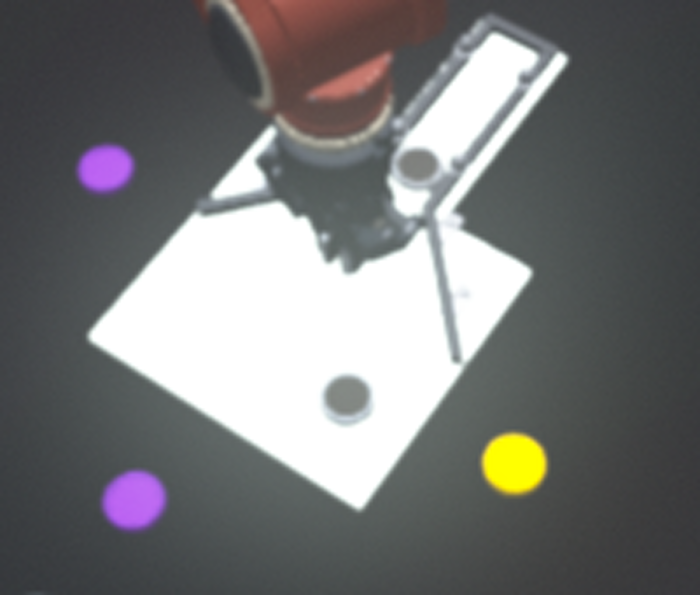

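View pics/h_t.png

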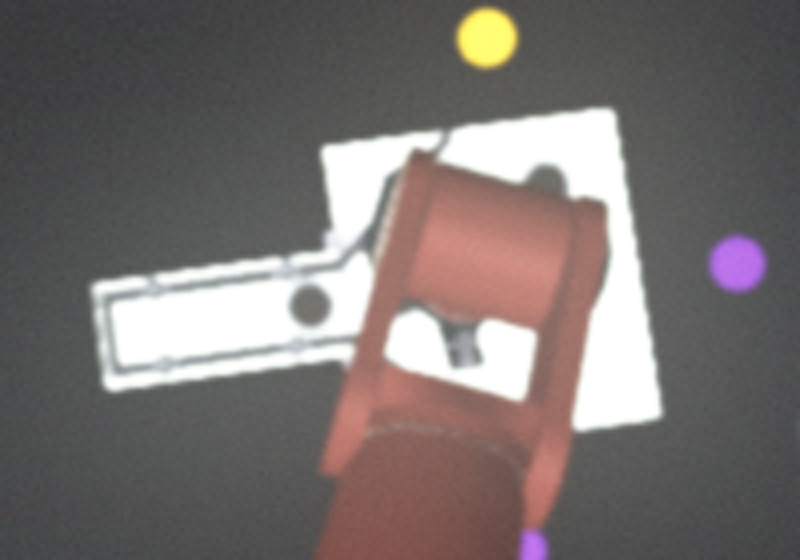

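Request:
servo_tool(twist=[[0, 0, 0], [0, 0, 0], [0, 0, 0], [0, 0, 0], [0, 0, 0], [0, 0, 0], [0, 0, 0], [0, 0, 0]], xyz=[[-0.09, 0.693, 0], [-0.09, 0.693, 0], [-0.097, 0.693, 0], [-0.098, 0.693, 0], [-0.098, 0.693, 0], [-0.098, 0.693, 0], [-0.098, 0.693, 0], [-0.098, 0.693, 0]], fingers=[0.12, 0.12, 0.12, 0.12, 0.12, 0.12, 0.12, 0.12])

```text
time: 12.55
tool_pos: [0.5545, -0.0271, 0.015]
tool_rot: [0.705, -0.049, 0.705, 0.049]
contact_force: [0.2, -1.0, 0.3]
gripper_width: 0.123
```

Request:
servo_tool(twist=[[0, 0, 0], [0, 0, 0]], xyz=[[-0.11, 0.75, 0], [0, 0, 0]], fingers=[0.12, 0.12])

```text
time: 12.8
tool_pos: [0.5532, -0.0194, 0.0149]
tool_rot: [0.705, -0.049, 0.705, 0.05]
contact_force: [0.8, -0.1, -0.8]
gripper_width: 0.119
```

```bash
python3 -c "
from h import *; look('i')"
```

```text
t 12.8 pos [ 0.5532 -0.0194  0.0149] local [-0.1 -3.6] toolx [-0.  0. -1.] jaw yaw 0.14 rel local x -0.001 F [ 0.8 -0.1 -0.8] w 0.119
sc [  64.  -156.6] (713, np.float64(30.0), np.float64(30.5))
top [  64.9 -155.8] (624, np.float64(28.5), np.float64(28.5))
```

View pics/i_t.png

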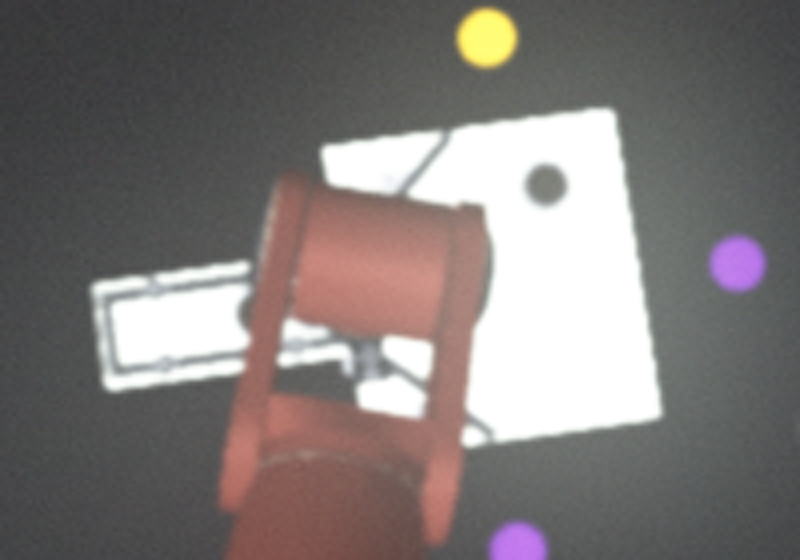

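Request:
servo_tool(twist=[[0, 0, 0], [0, 0, 0], [0, 0, 0], [0, 0, 0.13], [0, 0, 0.13], [0, 0, 0.13], [0, 0, 0.13], [0, 0, 0.13]], xyz=[[0.1, -0.7, 0], [0, 0, 2.5], [0, 0, 2.5], [2.36, -3.36, 0], [2.36, -3.36, 0], [2.36, -3.36, 0], [2.36, -3.36, 0], [2.36, -3.36, 0]], fingers=[0.12, 0.12, 0.12, 0.12, 0.12, 0.12, 0.12, 0.12])

```text
time: 13.9
tool_pos: [0.673, -0.1971, 0.0648]
tool_rot: [0.652, -0.273, 0.652, 0.273]
contact_force: [0.5, 0.0, 0.2]
gripper_width: 0.12
```

Request:
servo_tool(twist=[[0, 0, 0]], xyz=[[0, 0, 0]], fingers=[0.12])

```text
time: 14.02
tool_pos: [0.6734, -0.1983, 0.0651]
tool_rot: [0.653, -0.271, 0.653, 0.27]
contact_force: [-1.5, -0.5, -0.8]
gripper_width: 0.123
```

```bash
python3 -c "
from h import *; look('j'); l=W2L(st()['tool_pos']); plan((64.5,-156.2),-.65,l,Rr=90,yend=24.5)"
```

```text
t 14.03 pos [ 0.6734 -0.1983  0.0651] local [  93.9 -197.6] toolx [ 0.001 -0.001 -1.   ] jaw yaw 0.786 rel local x 0.645 F [-1.5 -0.5 -0.8] w 0.123
top [ 101.5 -224.2] (604, np.float64(35.5), np.float64(37.5))
top [ 1.1 26.6] (603, np.float64(27.0), np.float64(28.5))
top [ 0.7 66.2] (639, np.float64(28.5), np.float64(29.0))
t 14.12 pos [ 0.672  -0.1955  0.0645] local [  92.8 -194.6] toolx [-0.001  0.001 -1.   ] jaw yaw 0.787 rel local x 0.647 F [-0.5 -0.7 -0.6] w 0.118
arc start [ 18.4 -95.5] arc end y -41.0
[  64.5  -156.2    -0.65] tcp [  82.4 -179.7] row [-1.25  1.33] wz 0.0
[  59.96 -150.23   -0.65] tcp [  77.8 -173.7] row [-0.53  0.53] wz 0.0
[  55.42 -144.26   -0.65] tcp [  73.3 -167.7] row [-0.53  0.53] wz 0.0
[  50.88 -138.29   -0.65] tcp [  68.7 -161.8] row [-0.53  0.53] wz 0.0
[  46.34 -132.32   -0.65] tcp [  64.2 -155.8] row [-0.53  0.53] wz 0.0
[  41.81 -126.35   -0.65] tcp [  59.7 -149.8] row [-0.53  0.53] wz 0.0
[  37.27 -120.38   -0.65] tcp [  55.1 -143.9] row [-0.53  0.53] wz 0.0
[  32.73 -114.41   -0.65] tcp [  50.6 -137.9] row [-0.53  0.53] wz 0.0
[  28.19 -108.43  
[... 664 characters left out ...]
61] wz -0.081
[  0.3  -48.33  -0.08] tcp [  2.7 -77.7] row [-0.42  0.64] wz -0.081
[  0.   -41.03  -0.  ] tcp [  0.  -70.5] row [-0.37  0.68] wz -0.081
[  0.   -33.75   0.  ] tcp [  0.  -63.2] row [-0.1   0.72] wz -0.0
[  0.   -26.47   0.  ] tcp [  0. -56.] row [-0.1   0.72] wz 0
[  0.   -19.19   0.  ] tcp [  0.  -48.7] row [-0.1   0.72] wz 0
[  0.   -11.91   0.  ] tcp [  0.  -41.4] row [-0.1   0.72] wz 0
[ 0.   -4.62  0.  ] tcp [  0.  -34.1] row [-0.1   0.72] wz 0
[0.   2.66 0.  ] tcp [  0.  -26.8] row [-0.1   0.72] wz 0
[0.   9.94 0.  ] tcp [  0.  -19.6] row [-0.1   0.72] wz 0
[ 0.   17.22  0.  ] tcp [  0.  -12.3] row [-0.1   0.72] wz 0
[ 0.  24.5  0. ] tcp [ 0. -5.] row [-0.1   0.72] wz 0
```

View pics/j_s.png

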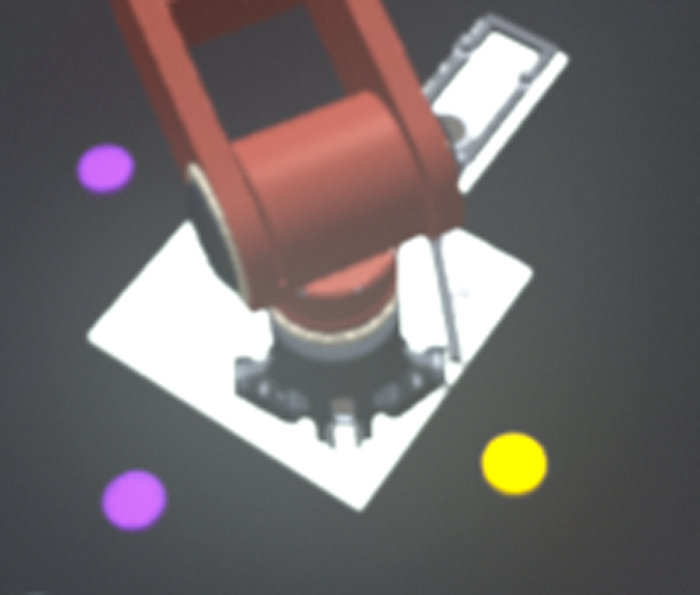

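View pics/j_t.png

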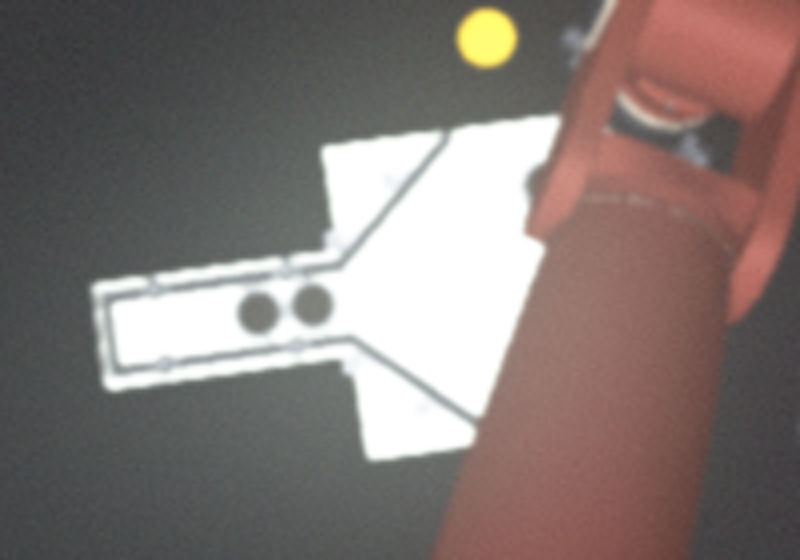

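Request:
servo_tool(twist=[[0, 0, 0], [0, 0, 0], [0, 0, 0], [0, 0, 0], [0, 0, 0], [0, 0, 0], [0, 0, 0], [0, 0, 0]], xyz=[[0, 0, -2.5], [0, 0, -2.5], [0, 0, 0], [-0.32, 0.35, 0], [-0.32, 0.35, 0], [-0.32, 0.35, 0], [-0.32, 0.35, 0], [-0.53, 0.53, 0]], fingers=[0.12, 0.12, 0.12, 0.12, 0.12, 0.12, 0.12, 0.12])

```text
time: 15.12
tool_pos: [0.6543, -0.1757, 0.0153]
tool_rot: [0.653, -0.272, 0.653, 0.272]
contact_force: [0.2, -0.0, 0.1]
gripper_width: 0.121
```

```bash
python3 -c "
from h import *; look('k'); l=W2L(st()['tool_pos']); d=l+29.5*np.array([-np.sin(.65),np.cos(.65)]);print(d); plan(d,-.65,l,Rr=90,yend=24.5)"
```

```text
t 15.12 pos [ 0.6543 -0.1757  0.0153] local [  78.1 -172.5] toolx [ 0.001 -0.    -1.   ] jaw yaw 0.789 rel local x 0.649 F [ 0.2 -0.   0.1] w 0.121
top [ 1.1 26.5] (604, np.float64(27.5), np.float64(28.5))
top [ 0.7 66.2] (634, np.float64(28.5), np.float64(29.0))
t 15.22 pos [ 0.6537 -0.1751  0.0148] local [  77.6 -171.9] toolx [-0.001  0.    -1.   ] jaw yaw 0.79 rel local x 0.649 F [ 0.1 -0.2  0.3] w 0.12
[  59.71695534 -148.40970978]
arc start [ 18.4 -94. ] arc end y -39.5
[  59.72 -148.41   -0.65] tcp [  77.6 -171.9] row [0. 0.] wz 0.0
[  55.18 -142.44   -0.65] tcp [  73.  -165.9] row [-0.53  0.53] wz 0.0
[  50.64 -136.47   -0.65] tcp [  68.5 -160. ] row [-0.53  0.53] wz 0.0
[  46.1  -130.5    -0.65] tcp [  64. -154.] row [-0.53  0.53] wz 0.0
[  41.56 -124.53   -0.65] tcp [  59.4 -148. ] row [-0.53  0.53] wz 0.0
[  37.02 -118.56   -0.65] tcp [  54.9 -142. ] row [-0.53  0.53] wz 0.0
[  32.48 -112.59   -0.65] tcp [  50.3 -136.1] row [-0.53  0.53] wz 0.0
[  27.94 -106.62   -0.65] tcp [  45.8 -130.1] row [-0.53  0.53] wz 0.0
[  23.41 -100.64   -0.65] tcp [  41.3 -124.1] row [-0.53  0.
[... 535 characters left out ...]
.2] row [-0.47  0.61] wz -0.081
[  0.3  -46.84  -0.08] tcp [  2.7 -76.2] row [-0.42  0.64] wz -0.081
[  0.   -39.53  -0.  ] tcp [  0. -69.] row [-0.37  0.68] wz -0.081
[  0.   -32.42   0.  ] tcp [  0.  -61.9] row [-0.1  0.7] wz -0.0
[  0.  -25.3   0. ] tcp [  0.  -54.8] row [-0.1  0.7] wz 0
[  0.   -18.19   0.  ] tcp [  0.  -47.7] row [-0.1  0.7] wz 0
[  0.   -11.07   0.  ] tcp [  0.  -40.6] row [-0.1  0.7] wz 0
[ 0.   -3.96  0.  ] tcp [  0.  -33.5] row [-0.1  0.7] wz 0
[0.   3.16 0.  ] tcp [  0.  -26.3] row [-0.1  0.7] wz 0
[ 0.   10.27  0.  ] tcp [  0.  -19.2] row [-0.1  0.7] wz 0
[ 0.   17.39  0.  ] tcp [  0.  -12.1] row [-0.1  0.7] wz 0
[ 0.  24.5  0. ] tcp [ 0. -5.] row [-0.1  0.7] wz 0
```

View pics/k_s.png

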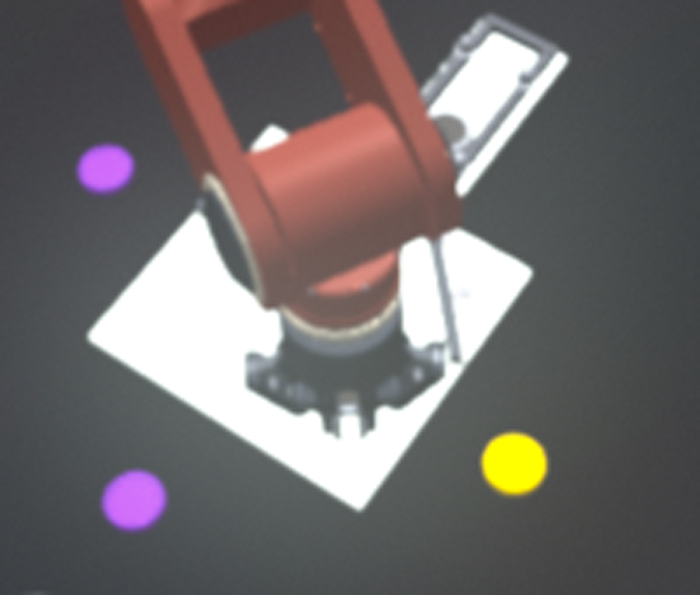

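View pics/k_t.png

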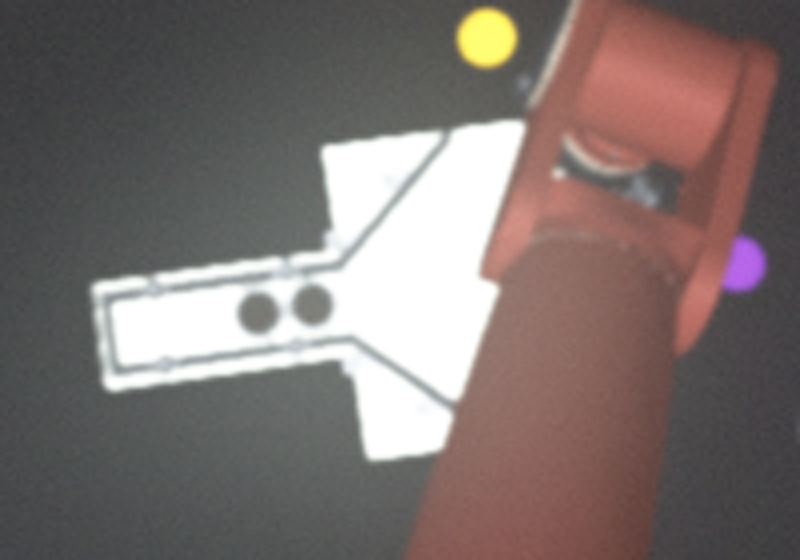

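Request:
servo_tool(twist=[[0, 0, 0], [0, 0, 0], [0, 0, 0], [0, 0, 0], [0, 0, 0], [0, 0, 0], [0, 0, 0], [0, 0, 0]], xyz=[[-0.53, 0.53, 0], [-0.53, 0.53, 0], [-0.53, 0.53, 0], [-0.53, 0.53, 0], [-0.53, 0.53, 0], [-0.53, 0.53, 0], [-0.53, 0.53, 0], [-0.53, 0.53, 0]], fingers=[0.12, 0.12, 0.12, 0.12, 0.12, 0.12, 0.12, 0.12])

```text
time: 16.23
tool_pos: [0.6116, -0.133, 0.015]
tool_rot: [0.653, -0.272, 0.653, 0.272]
contact_force: [0.6, 0.4, 0.7]
gripper_width: 0.121
```

```bash
python3 -c "
from h import *; look('l'); l=W2L(st()['tool_pos']); d=l+29.5*np.array([-np.sin(.65),np.cos(.65)]);print(d); plan(d,-.65,l,Rr=90,yend=24.5)"
```

```text
t 16.23 pos [ 0.6116 -0.133   0.015 ] local [  41.8 -124.3] toolx [ 0. -0. -1.] jaw yaw 0.789 rel local x 0.649 F [0.6 0.4 0.7] w 0.121
top [ 1.1 26.6] (581, np.float64(27.0), np.float64(28.0))
top [ 0.7 66.2] (601, np.float64(27.5), np.float64(28.0))
t 16.32 pos [ 0.6112 -0.1327  0.0148] local [  41.4 -123.9] toolx [-0.001  0.    -1.   ] jaw yaw 0.79 rel local x 0.649 F [ 0.6 -0.   1. ] w 0.121
[  23.57283191 -100.45138507]
arc start [ 18.4 -93.6] arc end y -39.1
[  23.57 -100.45   -0.65] tcp [  41.4 -123.9] row [0. 0.] wz 0.0
[ 19.03 -94.48  -0.65] tcp [  36.9 -118. ] row [-0.53  0.53] wz 0.0
[ 18.35 -93.58  -0.65] tcp [  36.2 -117.1] row [-0.08  0.08] wz 0.0
[ 14.17 -87.59  -0.57] tcp [  30.1 -112.4] row [-0.67  0.37] wz -0.081
[ 10.48 -81.28  -0.49] tcp [  24.3 -107.3] row [-0.64  0.43] wz -0.081
[  7.33 -74.68  -0.41] tcp [  19.  -101.8] row [-0.6   0.48] wz -0.081
[  4.71 -67.86  -0.32] tcp [ 14.1 -95.8] row [-0.56  0.52] wz -0.081
[  2.66 -60.84  -0.24] tcp [  9.8 -89.5] row [-0.52  0.57] wz -0.081
[  1.19 -53.68  -0.16] tcp [  6.  -82.8] row [-0.47  0.61] wz -0.081
[  0.3  -46.42  -0.08] tcp [  2.7 -75.8] row [-0.42  0.64] wz -0.081
[  0.   -39.12  -0.  ] tcp [  0.  -68.6] row [-0.37  0.68] wz -0.081
[  0.   -32.05   0.  ] tcp [  0.  -61.5] row [-0.1  0.7] wz -0.0
[  0.   -24.98   0.  ] tcp [  0.  -54.5] row [-0.1  0.7] wz 0
[  0.   -17.91   0.  ] tcp [  0.  -47.4] row [-0.1  0.7] wz 0
[  0.   -10.84   0.  ] tcp [  0.  -40.3] row [-0.1  0.7] wz 0
[ 0.   -3.77  0.  ] tcp [  0.  -33.3] row [-0.1  0.7] wz 0
[0.   3.29 0.  ] tcp [  0.  -26.2] row [-0.1  0.7] wz 0
[ 0.   10.36  0.  ] tcp [  0.  -19.1] row [-0.1  0.7] wz 0
[ 0.   17.43  0.  ] tcp [  0.  -12.1] row [-0.1  0.7] wz 0
[ 0.  24.5  0. ] tcp [ 0. -5.] row [-0.1  0.7] wz 0
```

View pics/l_s.png

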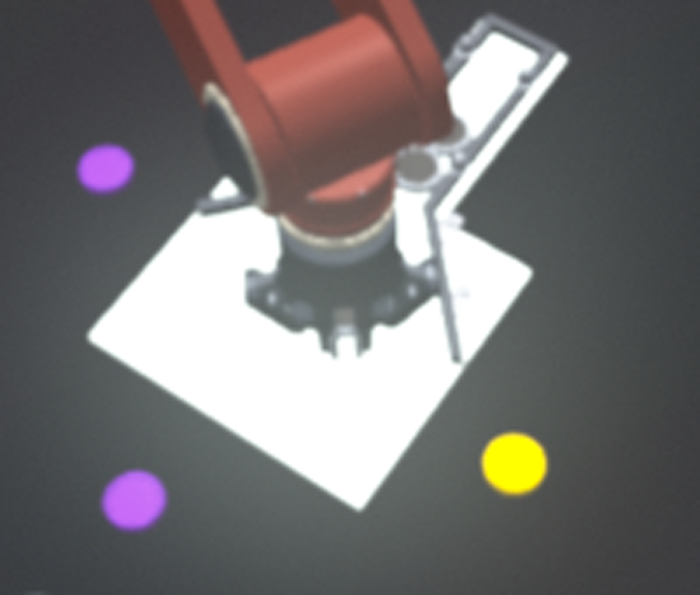

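View pics/l_t.png

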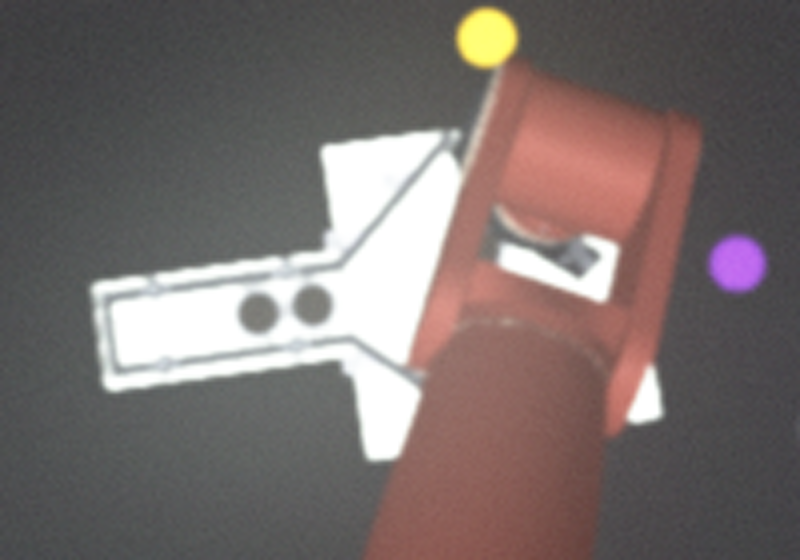

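Request:
servo_tool(twist=[[0, 0, 0], [0, 0, -0.081], [0, 0, -0.081], [0, 0, -0.081], [0, 0, -0.081], [0, 0, -0.081], [0, 0, -0.081], [0, 0, -0.081]], xyz=[[-0.58, 0.58, 0], [-0.67, 0.37, 0], [-0.64, 0.43, 0], [-0.6, 0.48, 0], [-0.56, 0.52, 0], [-0.52, 0.57, 0], [-0.47, 0.61, 0], [-0.42, 0.64, 0]], fingers=[0.12, 0.12, 0.12, 0.12, 0.12, 0.12, 0.12, 0.12])

```text
time: 17.32
tool_pos: [0.567, -0.0912, 0.015]
tool_rot: [0.703, -0.077, 0.703, 0.077]
contact_force: [0.3, -0.5, -0.4]
gripper_width: 0.118
```

Request:
servo_tool(twist=[[0, 0, -0.081], [0, 0, 0]], xyz=[[-0.37, 0.68, 0], [0, 0, 0]], fingers=[0.12, 0.12])

```text
time: 17.58
tool_pos: [0.5632, -0.0841, 0.0149]
tool_rot: [0.705, -0.05, 0.705, 0.05]
contact_force: [0.1, 0.4, 0.3]
gripper_width: 0.123
```

```bash
python3 -c "
from h import *; look('m')"
```

```text
t 17.57 pos [ 0.5632 -0.0841  0.0149] local [  0.7 -69.1] toolx [-0.  0. -1.] jaw yaw 0.143 rel local x 0.002 F [0.1 0.4 0.3] w 0.123
sc [-0.4 65. ] (652, np.float64(28.5), np.float64(30.0))
sc [-73.2  31.4] (492, np.float64(41.0), np.float64(29.5))
top [ 1.1 26.6] (627, np.float64(28.0), np.float64(29.0))
top [ 0.7 66.1] (644, np.float64(28.5), np.float64(29.0))
```

View pics/m_s.png

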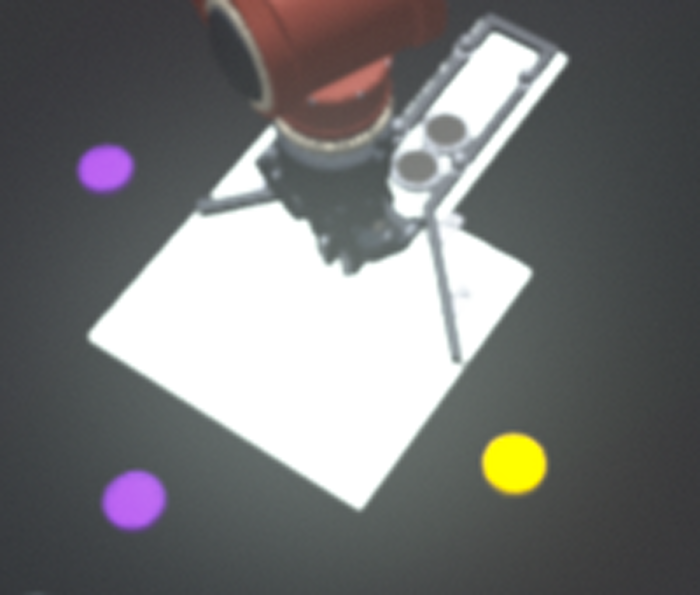

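View pics/m_t.png

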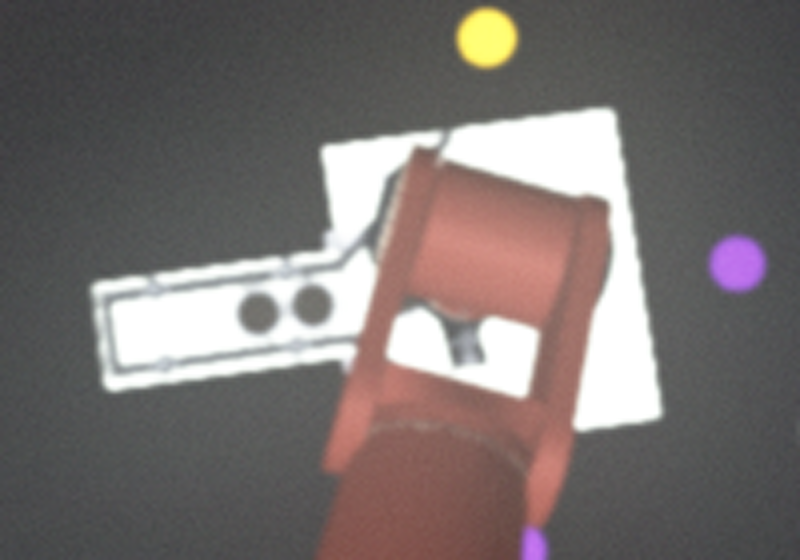

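Two pellets lie in the lane at y≈26 and 66 mm, and the third is under the hand. I push it in by about 65 mm, correcting x by -0.8 mm.

Request:
servo_tool(twist=[[0, 0, 0], [0, 0, 0], [0, 0, 0], [0, 0, 0], [0, 0, 0], [0, 0, 0], [0, 0, 0], [0, 0, 0]], xyz=[[-0.12, 0.69, 0], [-0.12, 0.69, 0], [-0.12, 0.69, 0], [-0.11, 0.693, 0], [-0.098, 0.693, 0], [-0.098, 0.693, 0], [-0.098, 0.693, 0], [-0.098, 0.693, 0]], fingers=[0.12, 0.12, 0.12, 0.12, 0.12, 0.12, 0.12, 0.12])

```text
time: 18.68
tool_pos: [0.555, -0.0288, 0.015]
tool_rot: [0.705, -0.05, 0.705, 0.05]
contact_force: [0.5, -0.6, 0.2]
gripper_width: 0.121
```

Request:
servo_tool(twist=[[0, 0, 0], [0, 0, 0], [0, 0, 0]], xyz=[[-0.07, 0.5, 0], [-0.07, 0.5, 0], [0, 0, 0]], fingers=[0.12, 0.12, 0.12])

```text
time: 19.05
tool_pos: [0.5535, -0.0188, 0.0149]
tool_rot: [0.705, -0.05, 0.705, 0.05]
contact_force: [0.3, 0.0, 0.3]
gripper_width: 0.121
```

```bash
python3 -c "
from h import *; look('n')"
```

```text
t 19.05 pos [ 0.5535 -0.0188  0.0149] local [ 0.3 -3. ] toolx [-0.  0. -1.] jaw yaw 0.142 rel local x 0.001 F [0.3 0.  0.3] w 0.121
top [  0.4 106.2] (689, np.float64(29.5), np.float64(29.5))
```

View pics/n_s.png

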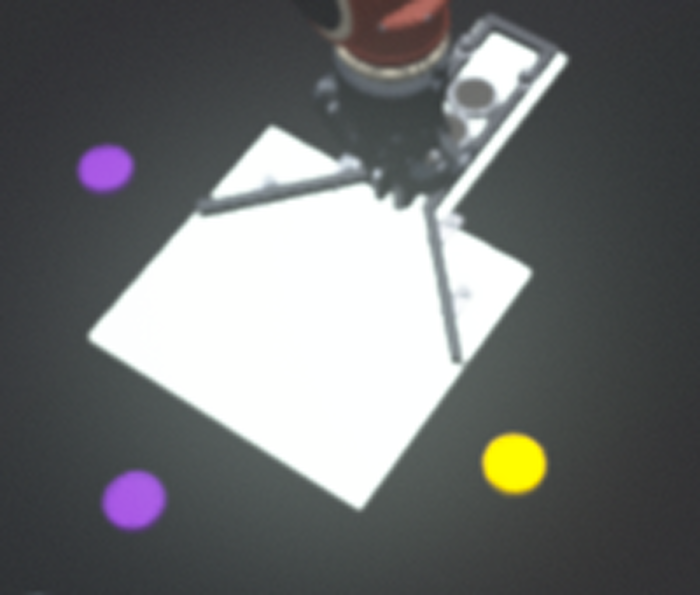

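First at 106, so the third is at about 26. Backing off, lifting and moving clear.

Request:
servo_tool(twist=[[0, 0, 0], [0, 0, 0], [0, 0, 0], [0, 0, 0], [0, 0, 0], [0, 0, 0], [0, 0, 0], [0, 0, 0]], xyz=[[0.1, -0.7, 0], [0, 0, 2.5], [0, 0, 3], [0, -4, 4], [0, -5, 4], [0, -5, 3], [0, -5, 0], [0, -3, 0]], fingers=[0.12, 0.12, 0.12, 0.12, 0.12, 0.12, 0.12, 0.12])

```text
time: 20.15
tool_pos: [0.5544, -0.2481, 0.1799]
tool_rot: [0.706, -0.049, 0.705, 0.049]
contact_force: [-0.5, -0.4, -0.1]
gripper_width: 0.12
```

Request:
servo_tool(twist=[[0, 0, 0], [0, 0, 0]], xyz=[[0, 0, 0], [0, 0, 0]], fingers=[0.12, 0.12])

```text
time: 20.4
tool_pos: [0.5544, -0.2447, 0.1787]
tool_rot: [0.705, -0.049, 0.706, 0.05]
contact_force: [-0.1, 0.2, -0.7]
gripper_width: 0.12
```

Run:
```python
from h import *; look('o')
from plant import vision
for l in ("pellet_die","beaker","sample_jar"):
    print(l,[(round(d["score"],2),[round(float(v)) for v in d["extent"]]) for d in vision.spot_in("scene",l)][:1])
```

```text
t 20.4 pos [ 0.5544 -0.2447  0.1787] local [ -30.5 -226.9] toolx [-0.001  0.001 -1.   ] jaw yaw 0.141 rel local x 0.0 F [-0.1  0.2 -0.7] w 0.12
sc [ 0.4 25.8] (706, np.float64(30.5), np.float64(29.5))
sc [-1.000e-01  1.042e+02] (769, np.float64(32.0), np.float64(34.0))
top [ 1.4 26.7] (669, np.float64(29.5), np.float64(30.0))
top [ 0.9 66.6] (709, np.float64(30.5), np.float64(30.5))
top [  0.5 106.2] (724, np.float64(30.5), np.float64(30.5))
pellet_die [(0.75, [176, 284, 42, 36])]
beaker []
sample_jar [(0.56, [391, 90, 15, 25])]
```

View pics/o_s.png

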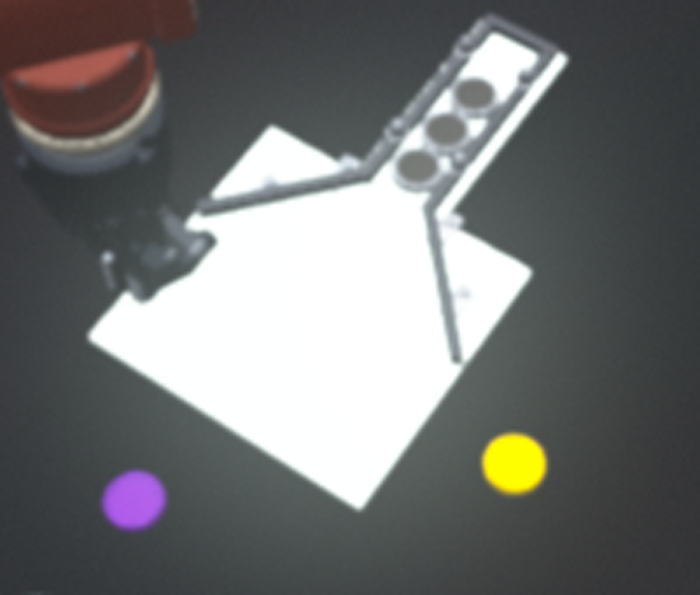

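View pics/o_t.png

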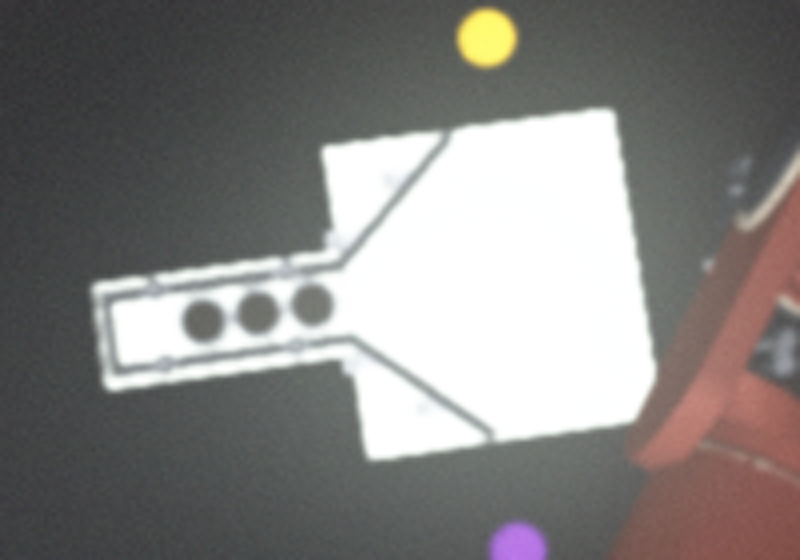

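Run:
```python
from plant import vision, job
import cv2,numpy as np
s=vision.grab_frame("scene")[:,:,::-1]
a=cv2.imread("pics/scene0.png")
cv2.imwrite("pics/p.png",np.hstack([cv2.resize(x[250:370,140:260],None,fx=3,fy=3) for x in (a,s)]))
```

```text
(no output)
```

View pics/p.png

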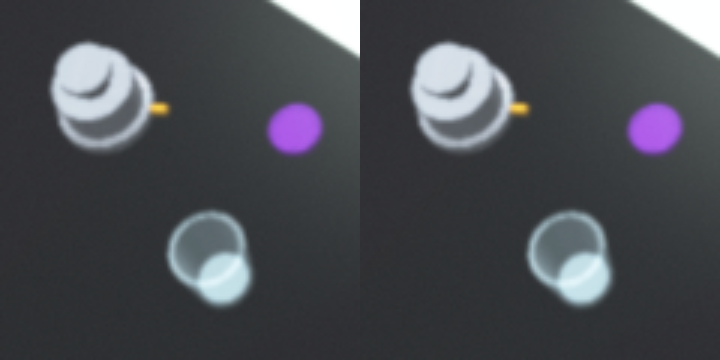

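The die and beaker stand exactly as in the first picture, so I hand in the job.

```bash
python3 -c "
from plant import job; print(job.job_done())"
```

```text
the job is handed in; nothing more can be done
None
```

All three grey pellets are in the lane. I pushed them in one at a time, cradled against the two slightly open fingertips, and handed the job in at about 21 s.

- **Pellet positions:** the last top picture puts them about 27, 67 and 106 mm past the gate, each within 1.5 mm of the centre line. They look flat in both views.
- **One at a time:** each pellet was measured past the gate (y about 27 mm) before the next one entered. The third pellet was hidden by the arm for most of its push, so I followed it from the tool position until it showed up in the lane.
- **Forces:** the tool force readings stayed at noise level, about 1.5 N or less per axis.
- **Hand:** it finished about 18 cm above the bench, away from the lane and off everything.
- **Bystanders:** the die and beaker look the same in before-and-after crops, and the jar's detection is within a pixel of where it was.

**Failed or disagreeing checks:**
- The detector missed the beaker in the final picture, so I compared it by eye.
- The scene-camera pellet finder did not report the middle pellet at the end, though it is plainly visible in that picture.
- The two cameras differed by up to 4 mm in absolute position. I averaged them, and after that the pellet readings agreed to within about 2 mm.

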